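# Mount a toroidal transformer on its chassis bolt

## Robot

A 6-joint arm with a two-finger parallel gripper is mounted at the origin on the work surface. World frame = base frame: x ahead of the robot, y to its left, z up, the work surface at z = 0. Lengths are in m, angles in rad, forces in N, time in s.
With the tool pointing down it reaches from about 0.425 to 0.95 m from the base axis. Payload 3.5 kg.
Tool frame: the origin (TCP) lies midway between the tips of the shut fingers; the grasp point (between the pads) lies 19 mm behind it (ctrl.hold_point_z is the distance from the TCP to the grasp point, in m); z points along the fingers, y is the line along which they close (so a half turn about z gives the same grasp; the last joint's range is limited). The gripper opens to 85 mm and grips with 20 to 120 N. Pads are 22 mm wide; open, the fingers measure 114 mm over their backs; the gripper's body (76 mm by 85 mm) begins 54 mm behind the grasp point. The pads swing forward as they close: fully open they stand 13 mm farther back than shut.
Start: joints at [1.006, 0.286, 1.577, -0, 1.279, -0.15], TCP at [0.272, 0.618, 0.199] pointing down, gripper open.
Joint ranges: [-2.77, 2.77], [-0.9, 2.22], [0.21, 2.48], [-1.53, 4.67], [0.24, 2.81], [-2.84, 2.84]. Speed limits (rad/s): [2.79, 2.79, 3.14, 3.14, 3.14, 3.14].

## Interface

Orientations are given as a unit quaternion [x, y, z, w].
In Python, from plant import readout, cams, sign_off, ctrl gives the robot as it stands. The module is installed in compiled form; this text tells all that it offers.
- The arm moves only by the tool step_arm, never from a script. Its argument "increments" is a list of rows, each a list of 2 entries, a list of its own where there are three numbers: the shift along the world's x, y, z in mm, then the turn, a rotation vector about the world's x, y, z in rad. In form: [[[x, y, z], [rx, ry, rz]], ...]. A call has 1 to 8 rows; each row shifts and turns the commanded pose from where the row before left it; what a row does not reach is not made up. A row lasts 1/12 s, in which the tool goes at most 41.7 mm and 7.16 degrees, less where a joint would pass 70% of its speed; a pose out of reach is approached as far as the arm can. A call is refused whole if a number of a shift passes 41.7 or a number of a turn 0.125, either way. A call with a gripper value outside its range is refused whole. "fingers" is the opening, from -1 (shut) to 1 (fully open), set as the call begins (left out, the last holds). The fingers move at their own pace and stop on an object; "grip_force" is the grip in N (left out, the last holds). Time passes only in rows, so rows that do not move let the fingers close. It gives the time, the measured TCP pose, the force, the opening and the grip force at its end, in the units of the state.
- readout.get_state(): the state, without advancing time (a new reading comes with each control period).
- cams.read_camera(name): name is "scene" or "top"; returns the picture (384x512x3 uint8, red, green, blue); there is no depth.
- cams.get_calibration(name): a dict with "fx", "fy", "cx", "cy" (pixels), "distortion" ([k1, k2, p1, p2, k3] as OpenCV has them; the pictures are not rectified), "eye" and "rotation" of the camera in the world. Camera axes: x right, y up, looking along -z (the intrinsics and any distortion apply to the point x, -y, -z); pixel columns grow to the right and rows downward; lengths in m; the calibration is good to about 2 mm. A picture is of the moment at which its call begins. get_calibration takes no time and is no camera call.
- sign_off(): hands the job in; it is judged then, once.
The state is a dict: "time": time; "qpos": joint angles; "dq": joint speeds; "joint_efforts": joint torques, N m; "eef_pos": TCP position; "tcp_rot": TCP orientation; "contact_force": force on the tool from outside, world axes, zero at the start; "wrist_torque": the same for the moment, N m; "opening": opening from 0.0 (shut) to 1.0 (fully open); "finger_force": force on a finger pad.
Only numpy, scipy, OpenCV 4.12 (cv2) and the standard library are available. Lean on these libraries where they do the work, as an engineer would, in place of code of your own. Each camera call takes 0.05 s, during which the arm holds its last target. There are 200 camera calls.

## Task

Mount the toroidal transformer on the upright bolt of the power-supply chassis with its kit from the work mat: over the bolt go, in this order, the wide rubber pad, the transformer, the narrow rubber ring and last the dished steel plate with its dish down inside the ring. Let each part rest flat, fully down and centred on the bolt before the next goes on; lower the transformer gently rather than dropping it, and do not knock over the capacitor and the relay that stand among the parts.

Things in the scene. Friction and masses are not known exactly. Their poses are not given: they have to be found in the camera images.
- pad: wide rubber pad: black, stiff, flat disc, 52 mm outer diameter, 10 mm thick, with a 12 mm hole in its centre. Lies flat on the work mat, a fixed sheet 2 mm thick that carries all the loose parts (their undersides start at z = 0.002), 90 mm or more apart between centres. Origin: centre of its underside, z up.
- toroid: toroidal transformer: ring wound with copper wire, 54 mm outer diameter, 30 mm high, 28 mm hole, flat top and underside, 0.24 to 0.39 kg. A tag strip with brass tags (26 mm wide, z 6 to 24 mm) stands out on its +x side to 34 mm from the axis, so grip it across its y axis. Lies flat on the mat. Origin: centre of its underside, z up.
- ring: narrow rubber ring: black, stiff, flat, 44 mm outer diameter, 26 mm hole, 10 mm thick. Lies flat on the work mat. Origin: centre of its underside, z up.
- dish: dished steel plate: round, 50 mm diameter, flat rim 3 mm thick; a dish (outer diameter 21 mm at the rim, 17 mm at its floor) sinks 12 mm below the rim's underside, with an 11 mm bolt hole in its floor. Lies on the mat dish down, as it is to be mounted, standing on that floor. Origin: centre of the underside of the dish's floor, z up; rim from z = 12 to 15 mm.
- chassis: power-supply chassis, fixed: aluminium box, 200 (x) by 260 (y) mm, flat deck 30 mm above the bench, the bolt upright in its middle. Panel 68 mm high along its -x edge, sockets on it reach in to x = -67 mm; capacitors 75 mm above the bench beyond y = 87 mm; rectifier, terminals (47 mm) beyond y = -92 mm. Else the deck is bare. Origin: centre of its underside, z up.
- seat (a point): foot of the bolt, on the deck's top (30 mm above the bench); axes as the chassis. The bolt is 6 mm thick and rises 60 mm above this point, its top 6 mm tapering to 2 mm. Undersides in the finished stack above this point: pad 0, transformer 10, ring 40, plate's rim 50 mm (dish floor, its origin, 38 mm).
- capacitor: bystander: blue can capacitor, 32 mm diameter, 58 mm high plus 2 mm terminals, standing loose on the work mat among the parts. Origin: centre of its underside, z up. Upright at the start.
- relay: bystander: aluminium-cased plug-in relay, 34 mm square, 55 mm high, on a round black base, standing loose on the work mat among the parts. Origin: centre of its underside, z up.
There are look-alikes about, which are no part of the job. Several things have the shape of the toroid; the one meant has the colours described above.

How it is judged:
By the outcome, as a careful person would: the job done as asked, in the order asked, and still so for the second after the job is handed in, with the robot touching nothing.
It also fails if it takes over 106 s, if anything falls off the work surface, if the arm or the gripper's body presses on something with over 40 N, if the wrist force passes 120 N, or if a joint passes its speed limit or range.

## Working session

There is one attempt and no reset: what is moved stays moved. The work goes in short steps, Python scripts to look and compute and a tool call to move; the robot and the scene stay as the last step left them, time stands still between calls to the robot, and variables do not carry over. Pictures are saved under pics/ and viewed, at most 14 in all, crops included, and the job is handed in when it is done.

Besides the shell and the picture viewer there is one more tool, called in YAML: its name, and indented under it one key for each argument. step_arm: Moves the arm, as the interface text tells. Its arguments: {"type":"object","properties":{"increments":{"type":"array","items":{"type":"array"}},"fingers":{"type":"number"},"grip_force":{"type":"number"}},"required":["increments"]}

```bash
mkdir -p pics; python3 - <<'E'
from plant import readout,cams,ctrl
import cv2,numpy as np
for n in("scene","top"):
    im=cams.read_camera(n); cv2.imwrite(f"pics/{n}0.png",im[:,:,::-1]); c=cams.get_calibration(n); print(n,c)
s=readout.get_state();print(s,ctrl.hold_point_z)
E
```

```text
scene {'fx': 459.16923066595683, 'fy': 459.16923066595683, 'cx': 257.88588360508606, 'cy': 187.58274562519352, 'distortion': array([0.03638542, 0.        , 0.        , 0.        , 0.        ]), 'eye': array([ 0.94223886, -0.35048144,  0.90166839]), 'rotation': array([0.26408955, 0.14368808, 0.45471809, 0.83835667])}
top {'fx': 400.87353827556535, 'fy': 400.87353827556535, 'cx': 254.7908495219515, 'cy': 194.57849143946814, 'distortion': array([-0.1054536,  0.       ,  0.       ,  0.       ,  0.       ]), 'eye': array([0.35612105, 0.00499666, 1.11264561]), 'rotation': array([-0.01974442,  0.02125083,  0.7091432 , -0.70446751])}
{'time': 0.1, 'qpos': array([ 1.00598112e+00,  2.87133116e-01,  1.57804341e+00,  1.60331096e-05,
        1.27860385e+00, -1.49973839e-01]), 'dq': array([ 1.45728512e-03,  2.45853559e-05, -3.62810721e-03,  1.25134817e-03,
        1.09243343e-03, -2.57850971e-05]), 'joint_efforts': array([ 9.76031479e-04, -4.07294583e+01, -2.93699902e+01, -9.13777239e-05,
        3.42964340e-03, -1.33267136e-05]), 'eef_pos': array([0.27164601, 0.61719628, 0.19804127]), 'tcp_rot': array([ 2.05938704e-01,  9.78564282e-01, -1.02205624e-03, -3.89859501e-04]), 'contact_force': array([-0.70148774,  0.04503337, -0.71729734]), 'wrist_torque': array([ 0.02311263, -0.01547577,  0.03335035]), 'finger_force': 0.0, 'opening': 0.998486072283812} 0.0187
```

View pics/scene0.png

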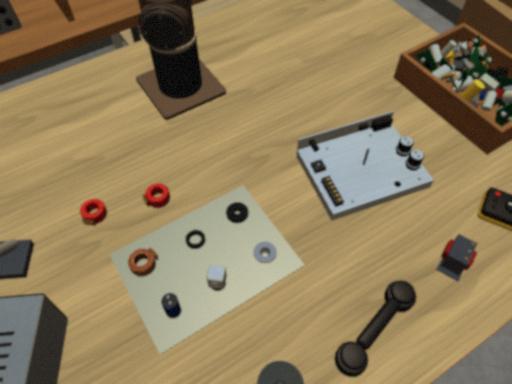

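View pics/top0.png

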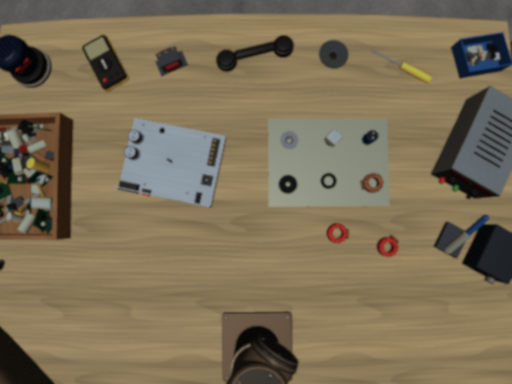

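```bash
cat > h.py <<'E'
import cv2,numpy as np
from scipy.spatial.transform import Rotation as R
from plant import readout,cams
def cal(n):
    c=cams.get_calibration(n); K=np.array([[c['fx'],0,c['cx']],[0,c['fy'],c['cy']],[0,0,1.]]); return c,K
def ray(n,px):
    c,K=cal(n); p=cv2.undistortPoints(np.array(px,float).reshape(-1,1,2),K,c['distortion'])[:,0]
    d=np.c_[p[:,0],-p[:,1],-np.ones(len(p))]
    return c['eye'],R.from_quat(c['rotation']).apply(d)
def onplane(n,px,z):
    e,d=ray(n,px); return e+d*((z-e[2])/d[:,2])[:,None]
def pix(n,P):
    c,K=cal(n); q=R.from_quat(c['rotation']).inv().apply(np.atleast_2d(P)-c['eye']); q=q*[1,-1,-1]
    return cv2.projectPoints(q,np.zeros(3),np.zeros(3),K,c['distortion'])[0][:,0]
def tri(pa,pb):
    A=np.zeros((3,3));b=np.zeros(3)
    for n,p in(("top",pa),("scene",pb)):
        e,d=ray(n,p);d=d[0]/np.linalg.norm(d[0]);M=np.eye(3)-np.outer(d,d);A+=M;b+=M@e
    return np.linalg.solve(A,b)
def crop(im,x0,y0,x1,y1,f,name):
    cv2.imwrite(f"pics/{name}.png",cv2.resize(im[y0:y1,x0:x1],None,fx=f,fy=f,interpolation=cv2.INTER_CUBIC)[:,:,::-1])
def grab(n,k=1): return np.mean([cams.read_camera(n).astype(float) for _ in range(k)],0).astype(np.uint8)
E
python3 - <<'E'
from h import *
import cv2
t=cv2.imread("pics/top0.png")[:,:,::-1];s=cv2.imread("pics/scene0.png")[:,:,::-1]
a=cv2.resize(t[105:215,110:400],None,fx=2.7,fy=2.7,interpolation=cv2.INTER_CUBIC)
b=cv2.resize(s[180:350,105:305],None,fx=1.7,fy=1.7,interpolation=cv2.INTER_CUBIC)
c=cv2.resize(s[105:220,290:440],None,fx=2.5,fy=2.5,interpolation=cv2.INTER_CUBIC)
H=np.zeros((a.shape[0]+max(b.shape[0],c.shape[0]),max(a.shape[1],b.shape[1]+c.shape[1]),3),np.uint8)
H[:a.shape[0],:a.shape[1]]=a;H[a.shape[0]:a.shape[0]+b.shape[0],:b.shape[1]]=b;H[a.shape[0]:a.shape[0]+c.shape[0],b.shape[1]:b.shape[1]+c.shape[1]]=c
cv2.imwrite("pics/c1.png",H[:,:,::-1]);print(H.shape)
# blobs on the mat, in both views (non-mat pixels inside the mat polygon)
for n,im,m0 in(("top",t,(300,160)),("scene",s,(180,280))):
    hsv=cv2.cvtColor(np.ascontiguousarray(im),cv2.COLOR_RGB2LAB).astype(int)
    d=np.abs(hsv-hsv[m0[1],m0[0]]).max(2); mat=(d<14).astype(np.uint8)
    nl,lab=cv2.connectedComponents(mat); mat=(lab==lab[m0[1],m0[0]]).astype(np.uint8)
    hull=cv2.convexHull(cv2.findNonZero(mat)); fill=np.zeros_like(mat);cv2.fillConvexPoly(fill,hull,1)
    ob=cv2.erode(fill,np.ones((5,5)))&(1-mat)
    nl,lab,st,ce=cv2.connectedComponentsWithStats(ob)
    for i in range(1,nl):
        if st[i,4]>25: print(n,ce[i].round(1),st[i],im[int(ce[i][1]),int(ce[i][0])],onplane(n,ce[i],.012)[0].round(4))
print(pix("top",[[.5,.2,.03]]),pix("scene",[[.5,.2,.03]]))
E
```

```text
(586, 783, 3)
top [254.  151.2] [228 124  41  46 875] [147 128  93] [0.5405 0.0037 0.012 ]
top [403.6 167.4] [ 385  127   47   66 1234] [150 131  95] [ 0.4937 -0.4156  0.012 ]
top [369.9 136.9] [360 128  21  19 283] [29 28 29] [ 0.5799 -0.3216  0.012 ]
top [288.9 139.4] [280 130  19  19 278] [118 120 111] [ 0.5731 -0.0934  0.012 ]
top [333.9 136.4] [329 132  11  10  60] [140 152 160] [ 0.5812 -0.2197  0.012 ]
top [328.3 142.2] [323 135  13  13  82] [75 72 63] [ 0.565  -0.2035  0.012 ]
top [242.6 175.8] [220 169  49  14 457] [146 127  92] [0.4722 0.0356 0.012 ]
top [328.3 180.4] [320 172  18  18 255] [143 146 130] [ 0.458  -0.2011  0.012 ]
top [371.8 182.5] [359 172  26  22 446] [135 139 123] [ 0.4514 -0.3235  0.012 ]
top [287.6 183.7] [278 174  20  20 324] [127 130 115] [ 0.4495 -0.0882  0.012 ]
top [229.4 187.6] [219 185  20   8  36] [147 129  93] [0.4397 0.0723 0.012 ]
top [256.6 187. ] [246 184  21   8  90] [156 136  99] [ 0.4408 -0.0027  0.012 ]
top [400.4 196.2] [389 186  33  17 168] [149 130  94] [ 0.4128 -0.404   0.012 ]
top [223.  191.3] [218 189  12   8  43] [158 138 100] [0.4296 0.0898 0.012 ]
top [253.9 199.7] [233 197  35   8 160] [144 125  91] [0.4058 0.005  0.012 ]
scene [236.8 212.1] [224 201  26  24 487] [128 129 111] [ 0.4508 -0.0891  0.012 ]
scene [194.9 238.8] [184 228  23  22 404] [172 176 152] [ 0.4593 -0.2019  0.012 ]
scene [264.6 252.1] [253 241  24  23 412] [126 127 115] [ 0.5698 -0.0917  0.012 ]
scene [146.8 263.6] [130 243  30  37 557] [148 114  84] [ 0.4561 -0.3153  0.012 ]
scene [216.6 278.4] [206 266  22  26 441] [162 173 179] [ 0.5659 -0.2087  0.012 ]
scene [256.7 284.4] [226 266  63  42 616] [193 192 166] [ 0.6223 -0.1462  0.012 ]
scene [170.8 305.2] [160 292  23  28 473] [65 62 62] [ 0.5654 -0.3139  0.012 ]
[[182.16004525 165.38454296]] [[350.40924422 166.74418502]]
```

View pics/c1.png

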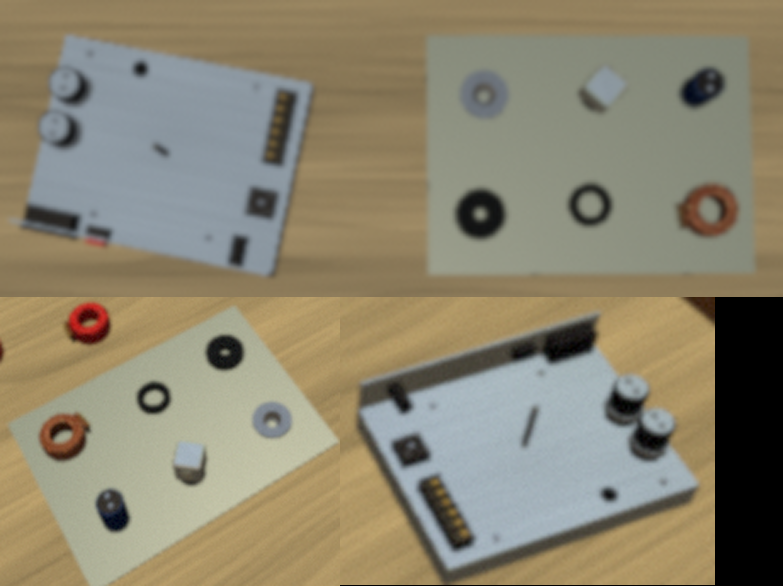

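```bash
cat > m.py <<'E'
from h import *
def soft(im,c,r,fill=True,thr=.35):
    """soft centroid of thing differing from local background (median of ROI border)"""
    x0,y0=int(round(c[0]))-r,int(round(c[1]))-r
    q=cv2.cvtColor(np.ascontiguousarray(im[y0:y0+2*r+1,x0:x0+2*r+1]),cv2.COLOR_RGB2LAB).astype(float)
    b=np.r_[q[0],q[-1],q[:,0],q[:,-1]]; d=np.linalg.norm(q-np.median(b,0),axis=2); 
    d=cv2.resize(d,None,fx=8,fy=8,interpolation=cv2.INTER_CUBIC)
    m=(d>thr*np.percentile(d,97)).astype(np.uint8)
    n,l,st,ce=cv2.connectedComponentsWithStats(m); k=1+np.argmax(st[1:,4]); 
    ct=max(cv2.findContours((l==k).astype(np.uint8),cv2.RETR_EXTERNAL,cv2.CHAIN_APPROX_NONE)[0],key=cv2.contourArea)
    f=lambda p:(np.array(p)+.5)/8-.5+[x0,y0]
    return f(ct[:,0])
def cen(ct):
    M=cv2.moments(ct.astype(np.float32).reshape(-1,1,2)); return np.array([M['m10']/M['m00'],M['m01']/M['m00']])
E
python3 - <<'E'
from m import *
T=grab("top",5);S=grab("scene",5)
for nm,pt,ps,z,r in(("pad",(288,184),(237,212),.007,15),("ring",(328,181),(195,239),.007,14),("dish",(289,140),(264,252),.0155,14),("bolt",(169,160),(365,157),.06,11)):
    a=cen(soft(T,pt,r));b=cen(soft(S,ps,r))
    e=lambda im,p:cv2.fitEllipse(soft(im,p,r).astype(np.float32))
    print(nm,a.round(2),b.round(2),"tri",tri(a,b).round(4),"top",onplane("top",a,z)[0].round(4),"sc",onplane("scene",b,z)[0].round(4))
    print(e(T,pt),e(S,ps))
# toroid: copper/dark outline minus tag
for n,im,p in(("top",T,(372,183)),("scene",S,(145,262))):
    ct=soft(im,p,20)
    P=onplane(n,ct,.017)[:,:2]
    inl=np.ones(len(P),bool)
    for _ in range(12):
        A=np.c_[2*P[inl],np.ones(inl.sum())];x=np.linalg.lstsq(A,(P[inl]**2).sum(1),rcond=None)[0];rr=np.sqrt(x[2]+x[:2]@x[:2]);res=np.linalg.norm(P-x[:2],axis=1)-rr; inl=np.abs(res)<max(.0025,1.5*np.abs(res[inl]).std())
    far=P[np.argsort(res)[-15:]].mean(0)
    print(n,"toroid",x[:2].round(4),rr.round(4),inl.mean(),"tag ang",np.degrees(np.arctan2(*(far-x[:2])[::-1])),np.linalg.norm(far-x[:2]))
# chassis corners
h=cv2.cvtColor(T,cv2.COLOR_RGB2LAB).astype(int);m=(np.abs(h-h[170,160]).max(2)<18).astype(np.uint8);n,l=cv2.connectedComponents(m);m=(l==l[170,160]).astype(np.uint8)
m=cv2.morphologyEx(m,cv2.MORPH_CLOSE,np.ones((9,9)));c=max(cv2.findContours(m,0,1)[0],key=cv2.contourArea);bx=cv2.boxPoints(cv2.minAreaRect(c));W=onplane("top",bx,.03)[:,:2]
print(W.round(4).tolist(),W.mean(0),np.linalg.norm(np.diff(W,axis=0),axis=1), np.degrees(np.arctan2(*(W[1]-W[0])[::-1])))
E
```

```text
pad [287.48 183.78] [236.8  212.24] tri [ 0.4495 -0.0882  0.009 ] top [ 0.4497 -0.0883  0.007 ] sc [ 0.4483 -0.0877  0.007 ]
((287.4832458496094, 183.7754364013672), (18.4563045501709, 18.657930374145508), 45.2431640625) ((236.79849243164062, 212.2379608154297), (21.006847381591797, 22.662357330322266), 83.85205841064453)
ring [328.13 180.39] [194.97 238.92] tri [ 0.4582 -0.2014  0.0092] top [ 0.4585 -0.2017  0.007 ] sc [ 0.457  -0.2011  0.007 ]
((328.13250732421875, 180.38905334472656), (16.134464263916016, 16.276769638061523), 83.82494354248047) ((194.96453857421875, 238.9188995361328), (19.005674362182617, 20.188688278198242), 68.67737579345703)
dish [288.9  139.52] [264.61 252.2 ] tri [ 0.5718 -0.0931  0.0164] top [ 0.572  -0.0931  0.0155] sc [ 0.5714 -0.0929  0.0155]
((288.90679931640625, 139.51646423339844), (17.617307662963867, 17.969552993774414), 148.0350799560547) ((264.607421875, 252.19313049316406), (20.98948097229004, 22.53566551208496), 98.91234588623047)
bolt [169.2  160.05] [365.43 156.51] tri [0.5108 0.2296 0.0599] top [0.5106 0.2294 0.06  ] sc [0.511  0.2298 0.06  ]
((169.19749450683594, 160.0576171875), (4.876658916473389, 8.675217628479004), 125.25271606445312) ((365.4084167480469, 156.58216857910156), (4.0621113777160645, 20.28605842590332), 17.391355514526367)
top toroid [ 0.4514 -0.3241] 0.029 0.7932405566600398 tag ang 110.67494297417647 0.03529620573932402
scene toroid [ 0.45   -0.3205] 0.0317 0.9085457271364318 tag ang 152.58315609634838 0.02509055475235718
[[0.439, 0.3783], [0.6391, 0.34], [0.5819, 0.0841], [0.3852, 0.125]] [0.51131393 0.2318428 ] [0.20371404 0.26215448 0.20087004] -10.84064241633717
```

Candidates (top view): transformer – copper one at (372,183) on the mat vs. two red look‑alikes at (338,233) and (388,246). Copper with brass tag is chosen, confirmed in the crop. Pad – black disc at (288,184), not the large grey disc at (333,54). Ring (328,181), dish (289,140), relay (331,139), capacitor (370,137), bolt (169,160).

step_arm:
  increments:
    - [[30,-28,0],[0,0,0.103]]
    - [[30,-28,0],[0,0,0.103]]
    - [[30,-28,0],[0,0,0]]
    - [[30,-28,0],[0,0,0]]
    - [[30,-28,0],[0,0,0]]
    - [[27,-28,0],[0,0,0]]
    - [[0,-41,0],[0,0,0]]
    - [[0,-41,0],[0,0,0]]
  fingers: 0.6
  grip_force: 40

```text
time: 1.27
eef_pos: [0.4503, 0.366, 0.199]
tcp_rot: [0.105, 0.995, -0.0, 0.0]
contact_force: [1.1, -0.3, 0.3]
opening: 0.8
finger_force: 0.0
```

step_arm:
  increments:
    - [[0,-41,0],[0,0,0]]
    - [[0,-41,0],[0,0,0]]
    - [[0,-41,0],[0,0,0]]
    - [[0,-41,0],[0,0,0]]
    - [[0,-41,0],[0,0,0]]
    - [[0,-41,0],[0,0,0]]
    - [[0,-41,0],[0,0,0]]
    - [[0,-41,0],[0,0,0]]

```text
time: 1.93
eef_pos: [0.4487, 0.038, 0.1998]
tcp_rot: [0.104, 0.995, -0.0, 0.001]
contact_force: [1.2, -0.8, -0.4]
opening: 0.8
finger_force: 0.0
```

step_arm:
  increments:
    - [[0,-41,0],[0,0,0]]
    - [[0,-41,0],[0,0,0]]
    - [[0,-38,0],[0,0,0]]
    - [[0,-7,-40],[0,0,0]]
    - [[0,0,-40],[0,0,0]]
    - [[0,0,-40],[0,0,0]]
    - [[0,0,-20],[0,0,0]]
    - [[0,0,0],[0,0,0]]

```text
time: 2.6
eef_pos: [0.4445, -0.0856, 0.0541]
tcp_rot: [0.105, 0.995, 0.002, -0.005]
contact_force: [-0.1, -0.2, 0.6]
opening: 0.803
finger_force: 0.0
```

step_arm:
  increments:
    - [[0,0,0],[0,0,0]]
    - [[0,0,0],[0,0,0]]

```text
time: 2.77
eef_pos: [0.4506, -0.0878, 0.0613]
tcp_rot: [0.104, 0.995, -0.001, 0.002]
contact_force: [0.0, -0.3, -0.1]
opening: 0.805
finger_force: 0.0
```

```bash
python3 - <<'E'
from h import *
s=readout.get_state();print(s['time'],s['eef_pos'],s['tcp_rot'],s['contact_force'],s['qpos'])
T=grab("top");S=grab("scene")
a=cv2.resize(T[130:230,230:350],(480,400),interpolation=cv2.INTER_CUBIC);b=cv2.resize(S[140:260,180:300],(400,400),interpolation=cv2.INTER_CUBIC)
cv2.imwrite("pics/p1.png",np.hstack([a[:,:400],b])[:,:,::-1])
E
```

```text
2.7667 [ 0.45058269 -0.08784404  0.0612967 ] [ 1.04117753e-01  9.94563465e-01 -5.27714326e-04  1.65213975e-03] [ 0.02181787 -0.25951854 -0.11120926] [-4.14146407e-01 -3.12463673e-02  2.20253971e+00  2.82105134e-06
  9.66830560e-01 -1.77633043e+00]
```

View pics/p1.png

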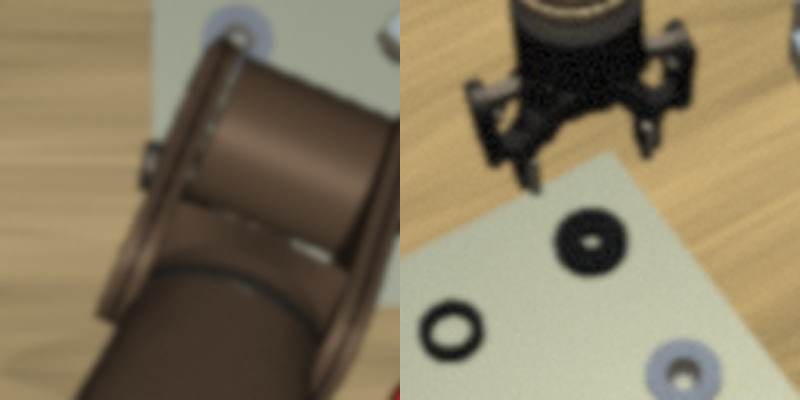

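The scene crop shows the open fingers straddling the pad (590,240), clear above it. Descending.

step_arm:
  increments:
    - [[-0.5,0,-25],[0,0,0]]
    - [[0,0,-20],[0,0,0]]
    - [[0,0,-6],[0,0,0]]
    - [[0,0,0],[0,0,0]]
    - [[0,0,0],[0,0,0]]

```text
time: 3.28
eef_pos: [0.4495, -0.0876, 0.0096]
tcp_rot: [0.104, 0.995, -0.0, 0.001]
contact_force: [0.0, -0.0, 1.1]
opening: 0.803
finger_force: 0.0
```

step_arm:
  increments:
    - [[0,0,-2],[0,0,0]]
    - [[0,0,0],[0,0,0]]
    - [[0,0,0],[0,0,0]]

```text
time: 3.53
eef_pos: [0.4493, -0.0876, 0.0073]
tcp_rot: [0.104, 0.995, -0.0, 0.001]
contact_force: [-0.1, -0.0, -0.2]
opening: 0.799
finger_force: 0.0
```

step_arm:
  increments:
    - [[0,0,-2],[0,0,0]]
    - [[0,0,0],[0,0,0]]
    - [[0,0,0],[0,0,0]]

```text
time: 3.78
eef_pos: [0.4485, -0.0872, 0.0043]
tcp_rot: [0.104, 0.995, 0.0, -0.0]
contact_force: [0.1, 0.3, 0.3]
opening: 0.798
finger_force: 0.0
```

step_arm:
  increments:
    - [[0,0,-2],[0,0,0]]
    - [[0,0,0],[0,0,0]]
    - [[0,0,0],[0,0,0]]

```text
time: 4.03
eef_pos: [0.4483, -0.0872, 0.0021]
tcp_rot: [0.104, 0.995, 0.0, -0.0]
contact_force: [-0.0, 0.0, 0.9]
opening: 0.796
finger_force: 0.0
```

step_arm:
  increments:
    - [[0.7,-0.7,-3],[0,0,0]]
    - [[0,0,0],[0,0,0]]
    - [[0,0,0],[0,0,0]]

```text
time: 4.28
eef_pos: [0.449, -0.0879, -0.0009]
tcp_rot: [0.104, 0.995, 0.0, -0.0]
contact_force: [0.9, -0.5, 0.1]
opening: 0.799
finger_force: 0.0
```

step_arm:
  increments:
    - [[0,0,0],[0,0,0]]
    - [[0,0,0],[0,0,0]]
    - [[0,0,0],[0,0,0]]
    - [[0,0,0],[0,0,0]]
    - [[0,0,0],[0,0,0]]
    - [[0,0,0],[0,0,0]]
  fingers: -0.2

```text
time: 4.78
eef_pos: [0.4492, -0.0879, -0.0006]
tcp_rot: [0.104, 0.995, -0.0, 0.0]
contact_force: [0.8, 0.0, 0.3]
opening: 0.397
finger_force: 0.0
```

```bash
python3 - <<'E'
from h import *
S=grab("scene")
crop(S,185,130,285,230,6,"p2")
E
```

```text
(no output)
```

View pics/p2.png

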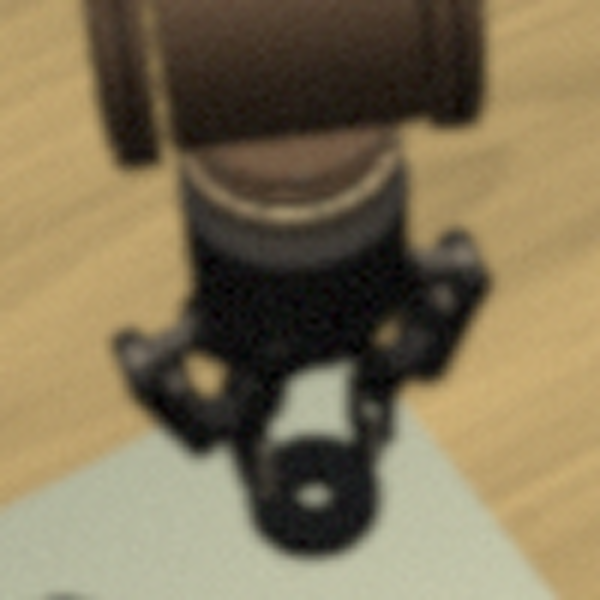

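```bash
python3 - <<'E'
from h import *
u=np.array([np.cos(np.radians(78)),np.sin(np.radians(78)),0])
for z in (.0,.01,.02,.03):
    P=np.array([[.4492,-.0879,z]])
    print(z,[((pix("scene",P+k*u)[0]-[185,130])*6).round(0) for k in(-.024,-.017,0,.017,.024)])
E
```

```text
0.0 [array([253., 524.]), array([270., 519.]), array([312., 505.]), array([354., 491.]), array([371., 486.])]
0.01 [array([252., 511.]), array([269., 505.]), array([311., 491.]), array([353., 478.]), array([370., 472.])]
0.02 [array([250., 497.]), array([268., 491.]), array([310., 477.]), array([353., 464.]), array([370., 458.])]
0.03 [array([249., 482.]), array([266., 477.]), array([309., 463.]), array([352., 449.]), array([369., 444.])]
```

step_arm:
  increments:
    - [[0,0,-1.5],[0,0,0]]
    - [[0,0,0],[0,0,0]]

```text
time: 5.0
eef_pos: [0.449, -0.0879, -0.0024]
tcp_rot: [0.104, 0.995, 0.0, -0.0]
contact_force: [0.1, 0.4, -0.1]
opening: 0.403
finger_force: 0.0
```

step_arm:
  increments:
    - [[0,0,-1.5],[0,0,0]]
    - [[0,0,0],[0,0,0]]

```text
time: 5.17
eef_pos: [0.449, -0.0878, -0.004]
tcp_rot: [0.104, 0.995, 0.0, -0.0]
contact_force: [-0.3, 0.2, 1.4]
opening: 0.398
finger_force: 0.0
```

step_arm:
  increments:
    - [[0,0,-1.5],[0,0,0]]
    - [[0,0,0],[0,0,0]]

```text
time: 5.33
eef_pos: [0.449, -0.0879, -0.0055]
tcp_rot: [0.104, 0.995, 0.0, -0.0]
contact_force: [0.0, 0.1, -0.1]
opening: 0.402
finger_force: 0.0
```

step_arm:
  increments:
    - [[0,0,-1.5],[0,0,0]]
    - [[0,0,0],[0,0,0]]

```text
time: 5.5
eef_pos: [0.449, -0.0879, -0.0069]
tcp_rot: [0.104, 0.995, 0.0, -0.0]
contact_force: [0.1, -0.1, -0.2]
opening: 0.401
finger_force: 0.0
```

step_arm:
  increments:
    - [[0,0,-1.5],[0,0,0]]
    - [[0,0,0],[0,0,0]]

```text
time: 5.67
eef_pos: [0.449, -0.0879, -0.0084]
tcp_rot: [0.104, 0.995, 0.0, -0.0]
contact_force: [0.2, -0.1, -0.4]
opening: 0.4
finger_force: 0.0
```

```bash
python3 - <<'E'
from h import *
s=readout.get_state();print(s['contact_force'],s['eef_pos'])
S=grab("scene");T=grab("top")
a=cv2.resize(S[150:230,195:275],(480,480),interpolation=cv2.INTER_CUBIC);cv2.imwrite("pics/p3.png",a[:,:,::-1])
E
```

```text
[ 0.21805673 -0.11828829 -0.44170073] [ 0.4490238  -0.08786429 -0.00842025]
```

View pics/p3.png

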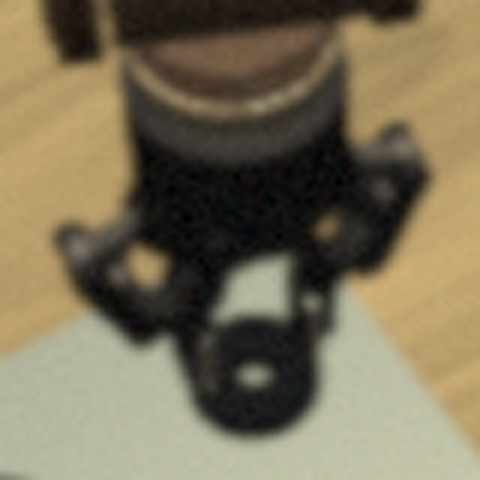

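step_arm:
  increments:
    - [[0,0,0],[0,0,0]]
    - [[0,0,0],[0,0,0]]
    - [[0,0,0],[0,0,0]]
    - [[0,0,0],[0,0,0]]
  fingers: 0.5

```text
time: 6.1
eef_pos: [0.4492, -0.088, -0.0081]
tcp_rot: [0.104, 0.995, -0.0, 0.0]
contact_force: [-0.7, 0.1, 0.5]
opening: 0.753
finger_force: 0.0
```

step_arm:
  increments:
    - [[0,0,-2],[0,0,0]]
    - [[0,0,0],[0,0,0]]

```text
time: 6.27
eef_pos: [0.449, -0.0879, -0.0105]
tcp_rot: [0.104, 0.995, 0.0, -0.0]
contact_force: [0.1, -0.3, -0.1]
opening: 0.75
finger_force: 0.0
```

step_arm:
  increments:
    - [[0,0,-2],[0,0,0]]
    - [[0,0,0],[0,0,0]]

```text
time: 6.43
eef_pos: [0.4489, -0.0878, -0.0126]
tcp_rot: [0.104, 0.995, 0.0, -0.0]
contact_force: [-0.4, 0.1, -0.2]
opening: 0.75
finger_force: 0.0
```

step_arm:
  increments:
    - [[0,0,-2],[0,0,0]]
    - [[0,0,0],[0,0,0]]

```text
time: 6.6
eef_pos: [0.4489, -0.0878, -0.0146]
tcp_rot: [0.104, 0.995, 0.0, -0.0]
contact_force: [0.1, 0.7, 0.1]
opening: 0.751
finger_force: 0.0
```

step_arm:
  increments:
    - [[0,0,-2],[0,0,0]]
    - [[0,0,0],[0,0,0]]

```text
time: 6.77
eef_pos: [0.449, -0.0879, -0.0165]
tcp_rot: [0.104, 0.995, 0.0, -0.0]
contact_force: [-0.3, 1.0, -0.7]
opening: 0.748
finger_force: 0.0
```

step_arm:
  increments:
    - [[0,0,-2],[0,0,0]]
    - [[0,0,0],[0,0,0]]

```text
time: 6.93
eef_pos: [0.449, -0.0879, -0.0185]
tcp_rot: [0.104, 0.995, 0.0, -0.0]
contact_force: [-0.3, 1.2, 0.1]
opening: 0.747
finger_force: 0.0
```

```bash
python3 - <<'E'
from h import *
s=readout.get_state();print(s['contact_force'],s['eef_pos'])
S=grab("scene")
a=cv2.resize(S[140:230,190:290],(800,720)[0:2],interpolation=cv2.INTER_CUBIC)[:600];a=cv2.convertScaleAbs(a,alpha=2,beta=0);cv2.imwrite("pics/p4.png",a[120:,:,::-1])
E
```

```text
[-0.27493107  1.18625554  0.05231313] [ 0.44898336 -0.08785179 -0.01849568]
```

View pics/p4.png

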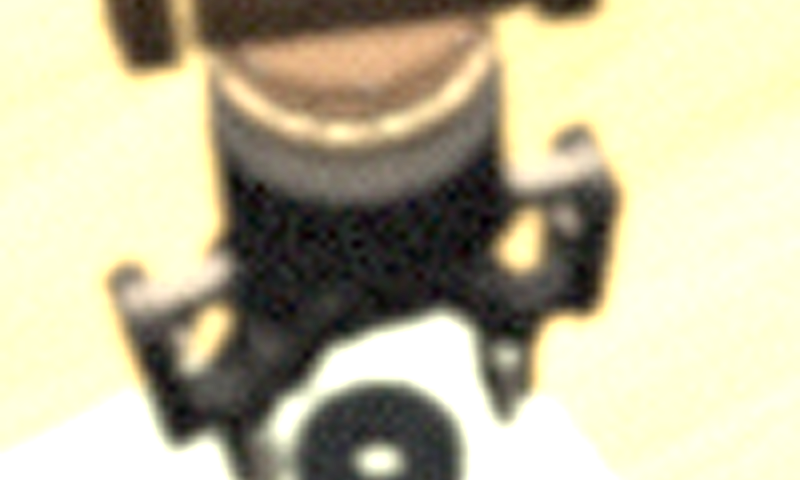

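The right fingertip ends at about (253,207), still a few mm above the mat. The real tips stand about 17 mm higher than the reported TCP suggests, so I keep probing gently for contact.

step_arm:
  increments:
    - [[0,0,-1.5],[0,0,0]]
    - [[0,0,0],[0,0,0]]

```text
time: 7.15
eef_pos: [0.4491, -0.0879, -0.0199]
tcp_rot: [0.104, 0.995, 0.0, -0.0]
contact_force: [-0.6, -0.2, -0.2]
opening: 0.748
finger_force: 0.0
```

step_arm:
  increments:
    - [[0,0,-1.5],[0,0,0]]
    - [[0,0,0],[0,0,0]]

```text
time: 7.32
eef_pos: [0.449, -0.0879, -0.0214]
tcp_rot: [0.104, 0.995, 0.0, -0.0]
contact_force: [-0.5, -0.6, 0.0]
opening: 0.753
finger_force: 0.0
```

step_arm:
  increments:
    - [[0,0,0],[0,0,0]]
    - [[0,0,0],[0,0,0]]
    - [[0,0,0],[0,0,0]]
    - [[0,0,0],[0,0,0]]
    - [[0,0,0],[0,0,0]]
    - [[0,0,0],[0,0,0]]
  fingers: 0.0

```text
time: 7.82
eef_pos: [0.4492, -0.088, -0.0212]
tcp_rot: [0.104, 0.995, -0.0, 0.0]
contact_force: [-0.1, 0.5, -0.4]
opening: 0.501
finger_force: 0.0
```

step_arm:
  increments:
    - [[0,0,0],[0,0,0]]
    - [[0,0,0],[0,0,0]]
    - [[0,0,0],[0,0,0]]
    - [[0,0,0],[0,0,0]]
    - [[0,0,0],[0,0,0]]
  fingers: -0.5
  grip_force: 30

```text
time: 8.23
eef_pos: [0.4506, -0.0884, -0.0199]
tcp_rot: [0.104, 0.995, -0.0, 0.001]
contact_force: [-0.4, 0.2, 6.4]
opening: 0.251
finger_force: 2.8
```

```bash
python3 - <<'E'
from h import *
s=readout.get_state();print(s['contact_force'],s['eef_pos'],s['opening'],s['finger_force'])
S=grab("scene")
a=cv2.resize(S[160:230,195:275],(800,700),interpolation=cv2.INTER_CUBIC)[100:];a=cv2.convertScaleAbs(a,alpha=2,beta=0);cv2.imwrite("pics/p5.png",a[:,:,::-1])
E
```

```text
[-0.38703527  0.16118479  6.36226213] [ 0.45059854 -0.08839707 -0.01986724] 0.2506630185181367 2.786163730197586
```

View pics/p5.png

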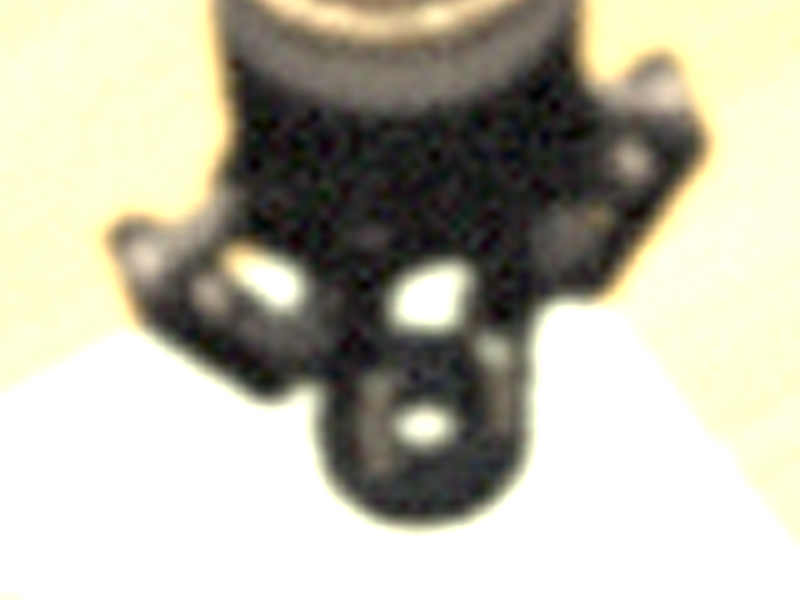

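step_arm:
  increments:
    - [[0,0,5],[0,0,0]]
    - [[0,0,0],[0,0,0]]
    - [[0,0,0],[0,0,0]]
    - [[0,0,0],[0,0,0]]
    - [[0,0,0],[0,0,0]]
    - [[0,0,0],[0,0,0]]
  fingers: 0.5

```text
time: 8.78
eef_pos: [0.4489, -0.0878, -0.0164]
tcp_rot: [0.104, 0.995, 0.0, -0.0]
contact_force: [-0.6, -1.1, -0.3]
opening: 0.749
finger_force: 0.0
```

step_arm:
  increments:
    - [[0,0,-5],[0,0,0]]
    - [[0,0,-5],[0,0,0]]
    - [[0,0,0],[0,0,0]]

```text
time: 9.03
eef_pos: [0.4481, -0.0875, -0.0275]
tcp_rot: [0.104, 0.995, 0.0, -0.001]
contact_force: [-0.4, 0.3, -0.8]
opening: 0.751
finger_force: 0.0
```

step_arm:
  increments:
    - [[0,0,-3],[0,0,0]]
    - [[0,0,0],[0,0,0]]

```text
time: 9.2
eef_pos: [0.4487, -0.0877, -0.0299]
tcp_rot: [0.104, 0.995, 0.0, -0.001]
contact_force: [-0.3, 1.0, 0.7]
opening: 0.752
finger_force: 0.0
```

step_arm:
  increments:
    - [[0,0,-2],[0,0,0]]
    - [[0,0,0],[0,0,0]]

```text
time: 9.37
eef_pos: [0.449, -0.0879, -0.0315]
tcp_rot: [0.104, 0.995, 0.0, -0.0]
contact_force: [0.0, 0.2, 0.0]
opening: 0.753
finger_force: 0.0
```

step_arm:
  increments:
    - [[0,0,0],[0,0,0]]
    - [[0,0,0],[0,0,0]]
    - [[0,0,0],[0,0,0]]
    - [[0,0,0],[0,0,0]]
    - [[0,0,0],[0,0,0]]
  fingers: 0.0
  grip_force: 40

```text
time: 9.78
eef_pos: [0.4493, -0.088, -0.0306]
tcp_rot: [0.104, 0.995, 0.0, -0.0]
contact_force: [-2.2, 0.4, 5.8]
opening: 0.584
finger_force: 40.7
```

step_arm:
  increments:
    - [[0,0,10],[0,0,0]]
    - [[0,0,20],[0,0,0]]
    - [[0,0,20],[0,0,0]]
    - [[0,0,0],[0,0,0]]
    - [[0,0,0],[0,0,0]]
  fingers: -0.2

```text
time: 10.2
eef_pos: [0.4505, -0.0885, 0.0203]
tcp_rot: [0.104, 0.995, -0.001, 0.002]
contact_force: [-0.6, 0.6, -0.1]
opening: 0.587
finger_force: 41.5
```

```bash
python3 - <<'E'
from h import *
s=readout.get_state();print(s['contact_force'],s['eef_pos'],s['opening'],s['finger_force'])
S=grab("scene");T=grab("top")
a=cv2.resize(S[150:230,195:275],(600,600),interpolation=cv2.INTER_CUBIC);a=cv2.convertScaleAbs(a,alpha=2,beta=0);cv2.imwrite("pics/p6.png",a[:,:,::-1])
E
```

```text
[-0.5984262   0.61388341 -0.11686606] [ 0.45049588 -0.08849195  0.02032678] 0.587069336136974 41.52586787939072
```

View pics/p6.png

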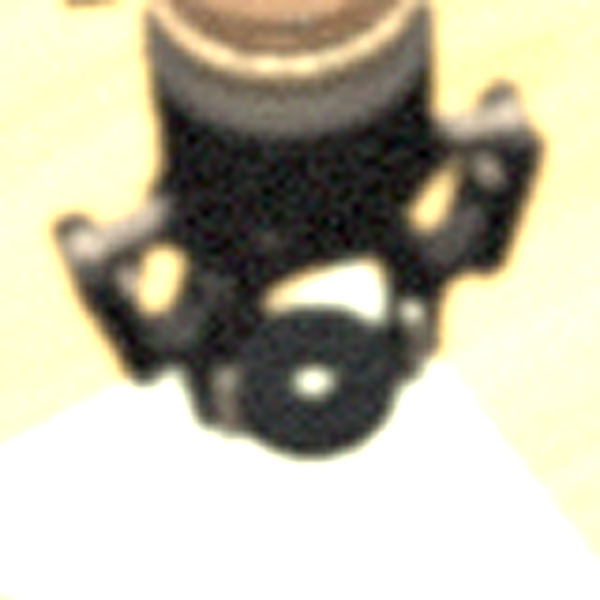

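```bash
python3 - <<'E'
from m import *
S=cv2.imread("pics/p6.png")[:,:,::-1]
print("tilt",R.from_quat(readout.get_state()['tcp_rot']).as_matrix()[:,2])
for z in(.053,.056,.058,.06,.065): print(z,onplane("scene",[(236.6,200.9)],z)[0].round(4))
d=np.array([.88,-.47,0])
for z in (.09,.11,.13,.15): print(z,((pix("scene",np.array([.4505,-.0885,z])+d*.04)[0]-[195,150])*7.5).round(0), ((pix("scene",np.array([.4505,-.0885,z]))[0]-[195,150])*7.5).round(0))
E
```

```text
tilt [-6.47976663e-04  2.78484716e-04 -9.99999751e-01]
0.053 [ 0.4483 -0.0862  0.053 ]
0.056 [ 0.45   -0.0871  0.056 ]
0.058 [ 0.4512 -0.0877  0.058 ]
0.06 [ 0.4524 -0.0884  0.06  ]
0.065 [ 0.4553 -0.0899  0.065 ]
0.09 [312. 437.] [304. 320.]
0.11 [310. 398.] [301. 279.]
0.13 [307. 358.] [298. 238.]
0.15 [304. 316.] [295. 195.]
```

step_arm:
  increments:
    - [[0,0,30],[0,0,0]]
    - [[0,5,30],[0,0,0]]
    - [[7,38,0],[0,0,0]]
    - [[8,39,0],[0,0,0]]
    - [[8,39,0],[0,0,0]]
    - [[8,39,0],[0,0,0]]
    - [[8,39,0],[0,0,0]]
    - [[8,39,0],[0,0,0]]

```text
time: 10.97
eef_pos: [0.4952, 0.1519, 0.0773]
tcp_rot: [0.104, 0.995, -0.0, -0.001]
contact_force: [-0.6, -0.5, -0.4]
opening: 0.583
finger_force: 41.8
```

step_arm:
  increments:
    - [[8,39,0],[0,0,0]]
    - [[6,30,0],[0,0,0]]
    - [[0,11,0],[0,0,0]]
    - [[0,0,0],[0,0,0]]
    - [[0,0,0],[0,0,0]]

```text
time: 11.38
eef_pos: [0.5091, 0.2296, 0.0774]
tcp_rot: [0.104, 0.995, -0.001, -0.001]
contact_force: [-0.2, 0.8, -1.2]
opening: 0.585
finger_force: 41.8
```

```bash
python3 - <<'E'
from h import *
s=readout.get_state();print(s['contact_force'],s['eef_pos'],s['opening'],s['finger_force'])
S=grab("scene");T=grab("top")
a=cv2.resize(S[100:200,315:415],(600,600),interpolation=cv2.INTER_CUBIC);cv2.imwrite("pics/p7.png",cv2.convertScaleAbs(a[:,:,::-1],alpha=1.6))
E
```

```text
[-0.16773235  0.81867954 -1.15570829] [0.50905037 0.22957783 0.07740748] 0.5845757729503157 41.79184556007385
```

View pics/p7.png

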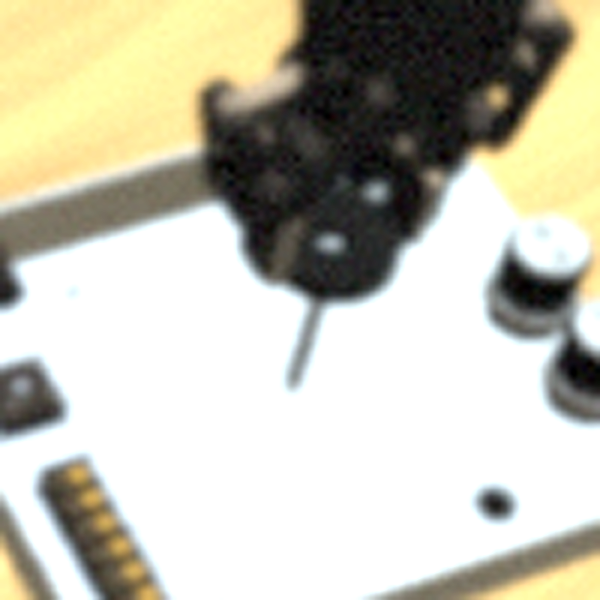

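```bash
python3 - <<'E'
from h import *
S=grab("scene",3)
print(pix("scene",[[.5108,.2296,z] for z in(.03,.06,.09,.115)]).round(1).tolist())
g=cv2.cvtColor(S,cv2.COLOR_RGB2GRAY).astype(float)
q=g[136:145,364:376]; w=np.clip(q-np.percentile(q,60),0,None); 
n,l,st,ce=cv2.connectedComponentsWithStats((q>(q.max()+np.median(q))/2).astype(np.uint8)); print(q.astype(int)); 
y,x=np.mgrid[136:145,364:376]; print("hole",(w*x).sum()/w.sum(),(w*y).sum()/w.sum())
h=np.array([(w*x).sum()/w.sum(),(w*y).sum()/w.sum()])
for z in(.11,.115,.12): print(onplane("scene",[h],z)[0].round(4))
print(readout.get_state()['eef_pos'])
E
```

```text
[[362.9, 164.4], [365.3, 156.5], [367.8, 148.3], [370.0, 141.1]]
[[ 44  38  30  23  23  22  25  24  24  28  26  25]
 [ 61  47  35  25  16  23  20  22  20  25  25  25]
 [ 59  44  30  30  34  36  28  23  21  25  21  24]
 [ 47  35  30  43  64  76  69  46  24  19  25  25]
 [ 45  31  30  53  85 103  92  65  40  23  21  26]
 [ 38  26  29  43  69  83  79  64  39  27  27  21]
 [ 35  25  22  30  37  49  49  47  34  26  23  25]
 [ 32  27  25  25  26  26  27  29  27  23  22  25]
 [ 26  26  23  27  27  26  25  24  23  26  20  23]]
hole 368.3 139.8
[0.503  0.2325 0.11  ]
[0.5058 0.2289 0.115 ]
[0.5086 0.2252 0.12  ]
[0.51012652 0.22860067 0.07870666]
```

step_arm:
  increments:
    - [[1.8,1,0],[0,0,0]]
    - [[0,0,-10],[0,0,0]]
    - [[0,0,-6],[0,0,0]]
    - [[0,0,0],[0,0,0]]
    - [[0,0,0],[0,0,0]]

```text
time: 12.05
eef_pos: [0.5111, 0.2307, 0.0616]
tcp_rot: [0.104, 0.995, -0.0, -0.001]
contact_force: [0.4, 0.4, 0.2]
opening: 0.585
finger_force: 41.8
```

```bash
cat > hole.py <<'E'
from h import *
import sys
def hole(zoff,r=6,bolt=(.511,.2298)):
    """bright hole pixel near the bolt axis at part height TCP z + zoff; returns mm to move"""
    e=readout.get_state()['eef_pos']; z=e[2]+zoff
    S=grab("scene",3); g=cv2.cvtColor(S,cv2.COLOR_RGB2GRAY).astype(float)
    t=pix("scene",[[*bolt,z]])[0]; x0,y0=np.round(t).astype(int)-r
    q=cv2.GaussianBlur(g,(0,0),.6)[y0:y0+2*r+1,x0:x0+2*r+1]
    m=(q>.5*(q[r-3:r+4,r-3:r+4].max()+np.percentile(q,30))).astype(np.uint8);n,l,st,ce=cv2.connectedComponentsWithStats(m)
    k=1+np.argmin(np.linalg.norm(ce[1:]-r,axis=1)); w=np.clip(q-np.percentile(q,30),0,None)*cv2.dilate((l==k).astype(np.uint8),np.ones((3,3)))
    yy,xx=np.mgrid[y0:y0+2*r+1,x0:x0+2*r+1]; h=np.array([(w*xx).sum(),(w*yy).sum()])/w.sum()
    p=onplane("scene",[h],z)[0]
    print("eef",e.round(4),"F",readout.get_state()['contact_force'].round(1),"target px",t.round(1),"hole",h.round(2),"area",st[k,4],"move mm",((np.array(bolt)-p[:2])*1e3).round(1))
    return S
if __name__=="__main__": hole(float(sys.argv[1]))
E
python3 hole.py .0376
```

```text
eef [0.5111 0.2307 0.0616] F [-1.2 -0.5 -0.4] target px [368.8 145.7] hole [369.47 145.08] area 11 move mm [ 0.4 -2.5]
```

step_arm:
  increments:
    - [[0,-1.4,0],[0,0,0]]
    - [[0,0,-3],[0,0,0]]
    - [[0,0,-3],[0,0,0]]
    - [[0,0,-3],[0,0,0]]
    - [[0,0,0],[0,0,0]]

```text
time: 12.62
eef_pos: [0.5113, 0.2295, 0.0529]
tcp_rot: [0.104, 0.995, -0.0, -0.001]
contact_force: [-0.7, 0.6, -0.5]
opening: 0.584
finger_force: 41.8
```

step_arm:
  increments:
    - [[0,0,-4],[0,0,0]]
    - [[0,0,-4],[0,0,0]]
    - [[0,0,0],[0,0,0]]
    - [[0,0,0],[0,0,0]]

```text
time: 12.95
eef_pos: [0.5116, 0.2296, 0.0453]
tcp_rot: [0.104, 0.995, -0.0, -0.0]
contact_force: [0.1, -0.9, 0.2]
opening: 0.584
finger_force: 41.8
```

```bash
python3 - <<'E'
from hole import *
S=hole(.0376)
a=cv2.resize(S[110:190,330:410],(560,560),interpolation=cv2.INTER_CUBIC);cv2.imwrite("pics/p8.png",cv2.convertScaleAbs(a[:,:,::-1],alpha=1.6))
E
```

```text
eef [0.5116 0.2296 0.0453] F [-0.7 -0.1 -0.8] target px [367.4 150.3] hole [368.04 149.59] area 10 move mm [ 0.7 -2.6]
```

View pics/p8.png

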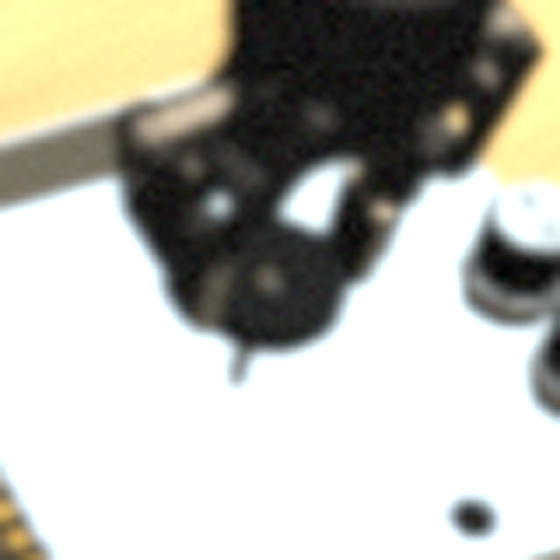

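The hole is filled by the bolt and the forces are near zero, so the pad is threaded. Lowering to the deck.

step_arm:
  increments:
    - [[-0.3,0,-8],[0,0,0]]
    - [[0,0,-8],[0,0,0]]
    - [[0,0,-8],[0,0,0]]
    - [[0,0,0],[0,0,0]]

```text
time: 13.43
eef_pos: [0.5097, 0.2291, 0.0191]
tcp_rot: [0.104, 0.995, -0.001, -0.002]
contact_force: [-1.0, 0.4, -0.8]
opening: 0.583
finger_force: 41.8
```

step_arm:
  increments:
    - [[0,0,-8],[0,0,0]]
    - [[0,0,-8],[0,0,0]]
    - [[0,0,-4],[0,0,0]]
    - [[0,0,0],[0,0,0]]
    - [[0,0,0],[0,0,0]]

```text
time: 13.85
eef_pos: [0.5114, 0.2296, 0.0014]
tcp_rot: [0.104, 0.995, -0.0, -0.0]
contact_force: [-0.3, -0.7, -0.4]
opening: 0.586
finger_force: 41.8
```

step_arm:
  increments:
    - [[0,0,-2],[0,0,0]]
    - [[0,0,0],[0,0,0]]
    - [[0,0,0],[0,0,0]]

```text
time: 14.1
eef_pos: [0.5119, 0.2297, 0.0001]
tcp_rot: [0.104, 0.995, 0.0, 0.0]
contact_force: [-0.2, -0.2, -0.1]
opening: 0.586
finger_force: 41.8
```

step_arm:
  increments:
    - [[0,0,-1.5],[0,0,0]]
    - [[0,0,0],[0,0,0]]

```text
time: 14.27
eef_pos: [0.5117, 0.2297, -0.0017]
tcp_rot: [0.104, 0.995, 0.0, 0.0]
contact_force: [0.3, 0.5, -1.1]
opening: 0.585
finger_force: 41.8
```

step_arm:
  increments:
    - [[0,0,-1],[0,0,0]]
    - [[0,0,0],[0,0,0]]

```text
time: 14.43
eef_pos: [0.5119, 0.2297, -0.0025]
tcp_rot: [0.104, 0.995, 0.0, 0.0]
contact_force: [-0.4, -0.5, 0.5]
opening: 0.583
finger_force: 41.9
```

step_arm:
  increments:
    - [[0,0,-1],[0,0,0]]
    - [[0,0,0],[0,0,0]]

```text
time: 14.6
eef_pos: [0.5118, 0.2297, -0.0025]
tcp_rot: [0.104, 0.995, -0.0, -0.0]
contact_force: [-2.8, -0.5, 6.2]
opening: 0.59
finger_force: 42.4
```

```bash
python3 hole.py .0376
```

```text
eef [ 0.5118  0.2297 -0.0025] F [-2.8 -0.6  6. ] target px [363.4 163.1] hole [364.58 162.48] area 13 move mm [-0.  -3.5]
```

step_arm:
  increments:
    - [[0,0,0.5],[0,0,0]]
    - [[0,0,0],[0,0,0]]
    - [[0,0,0],[0,0,0]]
    - [[0,0,0],[0,0,0]]
  fingers: 0.5

```text
time: 15.08
eef_pos: [0.5115, 0.2296, -0.0035]
tcp_rot: [0.104, 0.995, -0.0, -0.0]
contact_force: [0.3, 0.2, 0.3]
opening: 0.751
finger_force: 0.0
```

step_arm:
  increments:
    - [[0,0,20],[0,0,0]]
    - [[0,0,40],[0,0,0]]
    - [[0,0,40],[0,0,0]]
    - [[-3,-39,0],[0,0,0]]
    - [[-6,-41,0],[0,0,-0.1]]
    - [[-6,-41,0],[0,0,-0.1]]
    - [[-6,-41,0],[0,0,-0.1]]
    - [[-6,-41,0],[0,0,-0.1]]

```text
time: 15.75
eef_pos: [0.484, 0.0252, 0.0968]
tcp_rot: [0.302, 0.953, 0.0, 0.0]
contact_force: [-0.3, 0.1, 0.8]
opening: 0.753
finger_force: 0.0
```

```bash
python3 - <<'E'
from m import *
print(readout.get_state()['eef_pos'])
T=grab("top",4);S=grab("scene",4)
for z in(.035,):
  t=pix("top",[[.511,.2298,z]])[0];s=pix("scene",[[.511,.2298,z]])[0]
  a=soft(T,t,14);b=soft(S,s,15)
  print(t,s,cv2.fitEllipse(a.astype(np.float32)),cv2.fitEllipse(b.astype(np.float32)))
  ca,cb=cen(a),cen(b);print(tri(ca,cb).round(4),onplane("top",ca,z)[0].round(4),onplane("scene",cb,z)[0].round(4))
# toroid: copper mask
for n,im,p in(("top",T,(372,183)),("scene",S,(145,262))):
    x0,y0=p[0]-20,p[1]-20;q=im[y0:y0+41,x0:x0+41].astype(float);f=q[:,:,0]-q[:,:,2];f=cv2.resize(f,None,fx=8,fy=8,interpolation=cv2.INTER_CUBIC)
    m=(f>.5*(np.percentile(f,98)+np.median(f))).astype(np.uint8);m=cv2.morphologyEx(m,cv2.MORPH_CLOSE,np.ones((9,9)))
    ct=max(cv2.findContours(m,0,1)[0],key=cv2.contourArea)[:,0]; c=(ct+.5)/8-.5+[x0,y0]
    np.save(f"pics/tor_{n}.npy",c);P=onplane(n,c,.017)[:,:2];o=P.mean(0)
    hull=cv2.convexHull(P.astype(np.float32))[:,0]
    ang=np.degrees(np.arctan2(*(P-[.451,-.3225]).T[::-1]));r=np.linalg.norm(P-[.451,-.3225],axis=1)
    print(n,[(k,round(1e3*r[(ang>=k)&(ang<k+15)].max(),1) if ((ang>=k)&(ang<k+15)).any() else 0) for k in range(-180,180,15)])
E
```

```text
[0.4840156  0.02515887 0.09683804]
[170.98098395 161.23217132] [363.43267465 163.11619367] ((170.90310668945312, 160.7544403076172), (18.846359252929688, 19.121755599975586), 117.61744689941406) ((364.1047668457031, 162.32179260253906), (21.278589248657227, 21.923118591308594), 54.18174743652344)
[0.512  0.2296 0.0379] [0.5123 0.23   0.035 ] [0.5107 0.2318 0.035 ]
top [(-180, np.float64(26.3)), (-165, np.float64(26.4)), (-150, np.float64(27.3)), (-135, np.float64(29.1)), (-120, np.float64(29.4)), (-105, np.float64(30.3)), (-90, np.float64(30.6)), (-75, np.float64(30.7)), (-60, np.float64(30.0)), (-45, np.float64(29.0)), (-30, np.float64(29.0)), (-15, np.float64(27.5)), (0, np.float64(26.0)), (15, np.float64(25.2)), (30, np.float64(24.6)), (45, np.float64(24.7)), (60, np.float64(25.6)), (75, np.float64(29.2)), (90, np.float64(29.2)), (105, np.float64(29.1)), (120, np.float64(28.3)), (135, np.float64(24.2)), (150, np.float64(24.8)), (165, np.float64(25.3))]
scene [(-180, np.float64(34.3)), (-165, np.float64(33.4)), (-150, np.float64(32.5)), (-135, np.float64(30.8)), (-120, np.float64(29.0)), (-105, np.float64(27.3)), (-90, np.float64(25.3)), (-75, np.float64(25.0)), (-60, np.float64(22.5)), (-45, np.float64(21.4)), (-30, np.float64(21.5)), (-15, np.float64(20.7)), (0, np.float64(20.2)), (15, np.float64(19.0)), (30, np.float64(21.3)), (45, np.float64(22.3)), (60, np.float64(24.4)), (75, np.float64(31.2)), (90, np.float64(32.9)), (105, np.float64(34.8)), (120, np.float64(35.3)), (135, np.float64(32.3)), (150, np.float64(33.3)), (165, np.float64(34.3))]
```

step_arm:
  increments:
    - [[-4,-41,0],[0,0,-0.1]]
    - [[-4,-41,0],[0,0,-0.1]]
    - [[-4,-41,0],[0,0,-0.1]]
    - [[-4,-41,0],[0,0,-0.1]]
    - [[-4,-41,0],[0,0,-0.1]]
    - [[-4,-41,0],[0,0,-0.1]]
    - [[-4,-41,0],[0,0,-0.095]]
    - [[-4,-41,0],[0,0,0]]
  fingers: 0.7

```text
time: 16.82
eef_pos: [0.4531, -0.3021, 0.0968]
tcp_rot: [0.607, 0.795, 0.0, 0.0]
contact_force: [1.3, 0.3, -0.0]
opening: 0.848
finger_force: 0.0
```

step_arm:
  increments:
    - [[-1,-20,-20],[0,0,0]]
    - [[0,0,-30],[0,0,0]]
    - [[0,0,0],[0,0,0]]
    - [[0,0,0],[0,0,0]]
    - [[0,0,0],[0,0,0]]

```text
time: 17.23
eef_pos: [0.4525, -0.3202, 0.0473]
tcp_rot: [0.606, 0.796, 0.0, -0.0]
contact_force: [-0.3, 0.1, 0.7]
opening: 0.852
finger_force: 0.0
```

step_arm:
  increments:
    - [[-1,-2.8,-20],[0,0,0]]
    - [[0,0,-20],[0,0,0]]
    - [[0,0,-15],[0,0,0]]
    - [[0,0,-8],[0,0,0]]
    - [[0,0,0],[0,0,0]]
    - [[0,0,0],[0,0,0]]

```text
time: 17.73
eef_pos: [0.4517, -0.3241, -0.015]
tcp_rot: [0.606, 0.795, -0.0, 0.001]
contact_force: [-0.4, 0.2, 0.5]
opening: 0.85
finger_force: 0.0
```

step_arm:
  increments:
    - [[0,0,-6],[0,0,0]]
    - [[0,0,-4],[0,0,0]]
    - [[0,0,0],[0,0,0]]
    - [[0,0,0],[0,0,0]]

```text
time: 18.07
eef_pos: [0.4507, -0.3241, -0.0261]
tcp_rot: [0.607, 0.795, -0.0, -0.0]
contact_force: [0.1, -0.5, -0.7]
opening: 0.854
finger_force: 0.0
```

step_arm:
  increments:
    - [[0.5,0.5,0],[0,0,0]]
    - [[0,0,0],[0,0,0]]
    - [[0,0,0],[0,0,0]]
    - [[0,0,0],[0,0,0]]
    - [[0,0,0],[0,0,0]]
    - [[0,0,0],[0,0,0]]
  fingers: -0.1
  grip_force: 50

```text
time: 18.57
eef_pos: [0.4513, -0.3241, -0.0253]
tcp_rot: [0.607, 0.795, -0.0, 0.0]
contact_force: [-3.2, 0.9, 5.7]
opening: 0.621
finger_force: 52.8
```

step_arm:
  increments:
    - [[0,0,5],[0,0,0]]
    - [[0,0,15],[0,0,0]]
    - [[0,0,20],[0,0,0]]
    - [[0,0,0],[0,0,0]]
    - [[0,0,0],[0,0,0]]

```text
time: 18.98
eef_pos: [0.4517, -0.324, 0.0142]
tcp_rot: [0.607, 0.795, -0.0, 0.001]
contact_force: [-0.1, -0.5, -3.8]
opening: 0.624
finger_force: 53.4
```

```bash
python3 - <<'E'
from h import *
s=readout.get_state();e=s['eef_pos'];print(e,s['contact_force'],s['opening'])
S=grab("scene",3);T=grab("top",1)
p=np.round(pix("scene",[[*e[:2],e[2]+.042]])[0]).astype(int);print(p)
a=cv2.resize(S[p[1]-35:p[1]+35,p[0]-40:p[0]+40],(800,700),interpolation=cv2.INTER_CUBIC)[100:];cv2.imwrite("pics/p9.png",cv2.convertScaleAbs(a[:,:,::-1],alpha=1.6));np.save("pics/S9.npy",S)
E
```

```text
[ 0.45168807 -0.32399825  0.01418701] [-0.11672066 -0.52048925 -3.800491  ] 0.6237689696242489
[138 255]
```

View pics/p9.png

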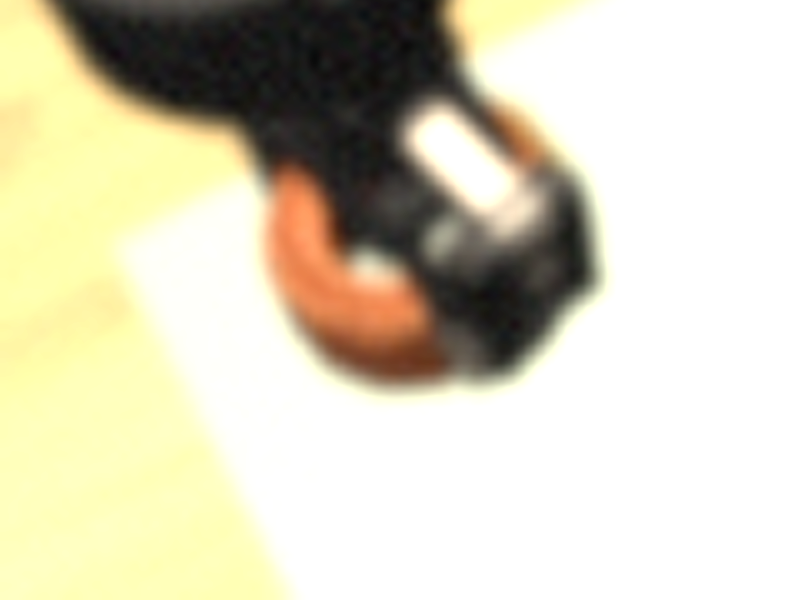

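```bash
cat > tor.py <<'E'
from h import *
def ext(c,zb,r=.027):
    t=np.linspace(0,2*np.pi,181);P=np.vstack([np.c_[c[0]+r*np.cos(t),c[1]+r*np.sin(t),np.full(181,z)] for z in(zb,zb+.03)])
    p=pix("scene",P);return np.array([p[:,0].min(),p[:,1].max(),p[:,0].max()])
def edges(S,p0):
    """left and bottom extreme of copper+dark thing against the bright ground, subpixel at half level"""
    g=cv2.cvtColor(S,cv2.COLOR_RGB2GRAY).astype(float);return g
E
python3 - <<'E'
from tor import *
from scipy.optimize import fsolve
for zb in(.040,.0417,.043):
    s=fsolve(lambda c:ext(c,zb)[:2]-[124.8,268.8],[.4517,-.324]);print(zb,s.round(4))
print(ext([.4517,-.324],.0417))
E
```

```text
0.04 [ 0.4513 -0.3188]
0.0417 [ 0.4523 -0.3188]
0.043 [ 0.453  -0.3188]
[122.23216267 269.88799239 152.40821561]
```

```bash
python3 - <<'E'
from tor import *
from scipy.optimize import fsolve
def edge(S,y,x0,x1):  # half-level crossing along row
    g=S[y].astype(float); f=np.abs(g-g[x0]).sum(1)[x0:x1]; h=.5*f.max(); k=np.argmax(f>h); return x0+k-1+(h-f[k-1])/(f[k]-f[k-1])
S0=cv2.imread("pics/scene0.png")[:,:,::-1]
for nm,S,y0,y1,xa,xb in(("mat",S0,254,268,116,140),("hand",np.load("pics/S9.npy"),240,258,114,135)):
    e=[edge(S,y,xa,xb) for y in range(y0,y1)];print(nm,min(e),np.round(e,1))
    St=np.transpose(S,(1,0,2)); r=range(135,152) if nm=="mat" else range(130,146)
    b=[]
    for x in r:
        y=290; g=St[x].astype(float); f=np.abs(g-g[y]).sum(1)[:y+1][::-1][:40]; h=.5*f.max();k=np.argmax(f>h);b.append(y-(k-1+(h-f[k-1])/(f[k]-f[k-1])))
    print(np.round(b,1))
print(ext([.451,-.3225],.002),ext([.451,-.3195],.002))
E
```

```text
mat 127.87037037037037 [131.9 131.9 133.7 133.3 133.3 133.3 129.5 128.7 128.6 128.1 127.9 128.1
 128.6 129.2]
[274.1 274.5 275.1 275.4 275.8 275.7 275.6 275.6 275.6 275.4 275.2 274.9
 274.4 273.9 273.4 272.8 271.9]
hand 115.57142857142857 [115.6 117.6 120.  121.3 122.  122.6 123.1 123.7 124.8 128.3 128.9 129.3
 129.3 126.  125.3 124.7 124.3 124.5]
[266.1 266.4 266.7 267.2 267.6 268.  268.2 268.2 268.3 268.2 268.2 268.
 267.6 267.4 267.3 267.5]
[127.40828248 277.35902996 156.39934532] [128.7586037  276.62684289 157.67780072]
```

```bash
python3 - <<'E'
from tor import *
from scipy.optimize import fsolve
for zb,o in((.002,(127.9,275.8)),(.0417,(124.3,268.3))):
    print(zb,fsolve(lambda c:ext(c,zb)[:2]-o,[.4517,-.324]).round(4))
E
```

```text
0.002 [ 0.4483 -0.3202]
0.0417 [ 0.4507 -0.3192]
```

step_arm:
  increments:
    - [[0,0,25],[0,0,0]]
    - [[0,0,30],[0,0,0]]
    - [[2,15,15],[0,0,0]]
    - [[4,30,0],[0,0,0]]
    - [[4,40,0],[0,0,0]]
    - [[4,40,0],[0,0,0]]
    - [[4,40,0],[0,0,0]]
    - [[4,40,0],[0,0,0]]

```text
time: 19.85
eef_pos: [0.4723, -0.1167, 0.0827]
tcp_rot: [0.607, 0.795, -0.0, -0.001]
contact_force: [0.2, -0.2, -2.9]
opening: 0.618
finger_force: 54.2
```

step_arm:
  increments:
    - [[4,40,0],[0,0,0]]
    - [[5,40,0],[0,0,0]]
    - [[5,40,0],[0,0,0]]
    - [[5,40,0],[0,0,0]]
    - [[5,40,0],[0,0,0]]
    - [[5,40,0],[0,0,0]]
    - [[5,40,0],[0,0,0]]
    - [[5,35,0],[0,0,0]]

```text
time: 20.52
eef_pos: [0.5111, 0.1988, 0.0826]
tcp_rot: [0.606, 0.795, -0.001, -0.001]
contact_force: [0.2, -0.8, -3.9]
opening: 0.619
finger_force: 54.2
```

step_arm:
  increments:
    - [[3,20,0],[0,0,0]]
    - [[0,10,0],[0,0,0]]
    - [[0,0,0],[0,0,0]]
    - [[0,0,0],[0,0,0]]
    - [[0,0,0],[0,0,0]]

```text
time: 20.93
eef_pos: [0.5147, 0.225, 0.0831]
tcp_rot: [0.607, 0.795, -0.001, -0.0]
contact_force: [-0.4, 0.5, -3.5]
opening: 0.623
finger_force: 54.2
```

step_arm:
  increments:
    - [[-3,1,0],[0,0,0]]
    - [[0,0,0],[0,0,0]]
    - [[0,0,0],[0,0,0]]

```text
time: 21.18
eef_pos: [0.5121, 0.2264, 0.0838]
tcp_rot: [0.607, 0.795, -0.0, -0.0]
contact_force: [0.1, 0.7, -2.6]
opening: 0.618
finger_force: 54.2
```

```bash
python3 - <<'E'
from tor import *
e=readout.get_state()['eef_pos'];print(e)
S=grab("scene",3);zb=e[2]+.0275
print("wanted left,bottom,right",ext([.511,.2298],zb).round(1))
p=np.round(pix("scene",[[.511,.2298,zb+.015]])[0]).astype(int)
a=cv2.resize(S[p[1]-30:p[1]+40,p[0]-40:p[0]+40],(640,560),interpolation=cv2.INTER_CUBIC);print("origin",p-[40,30])
cv2.imwrite("pics/p10.png",cv2.convertScaleAbs(a[:,:,::-1],alpha=1.4))
E
```

```text
[0.51206821 0.22642874 0.08382913]
wanted left,bottom,right [357.7 151.5 385.1]
origin [331 108]
```

View pics/p10.png

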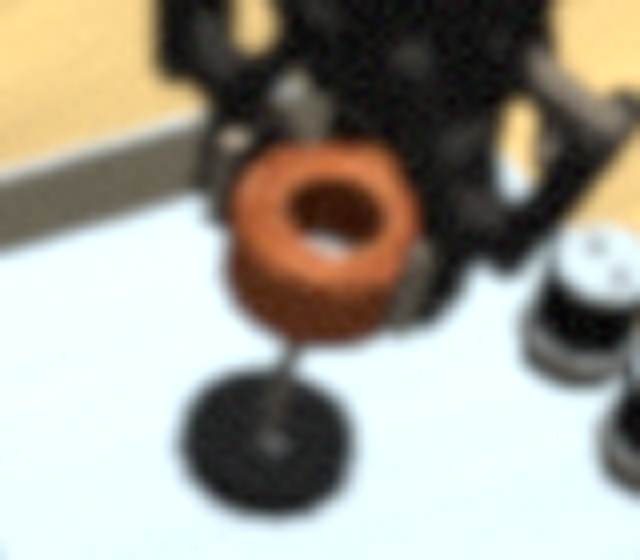

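The view shows the pad flat on the deck with the bolt through it at (272,440), and the transformer centred above the bolt to within about 1 mm. Lowering.

step_arm:
  increments:
    - [[0,0,-12],[0,0,0]]
    - [[0,0,-14],[0,0,0]]
    - [[0,0,-14],[0,0,0]]
    - [[0,0,-14],[0,0,0]]
    - [[0,0,-8],[0,0,0]]
    - [[0,0,-3],[0,0,0]]
    - [[0,0,0],[0,0,0]]
    - [[0,0,0],[0,0,0]]

```text
time: 22.0
eef_pos: [0.5126, 0.2275, 0.0191]
tcp_rot: [0.607, 0.795, 0.0, 0.0]
contact_force: [-0.6, 0.8, -2.8]
opening: 0.616
finger_force: 54.1
```

step_arm:
  increments:
    - [[0,0,-1],[0,0,0]]
    - [[0,0,-1],[0,0,0]]
    - [[0,0,-1],[0,0,0]]
    - [[0,0,0],[0,0,0]]
    - [[0,0,0],[0,0,0]]

```text
time: 22.42
eef_pos: [0.5123, 0.2274, 0.016]
tcp_rot: [0.607, 0.795, 0.0, 0.0]
contact_force: [-0.1, 0.3, -3.4]
opening: 0.621
finger_force: 54.1
```

step_arm:
  increments:
    - [[0,0,-1],[0,0,0]]
    - [[0,0,-1],[0,0,0]]
    - [[0,0,0],[0,0,0]]
    - [[0,0,0],[0,0,0]]

```text
time: 22.75
eef_pos: [0.5121, 0.2273, 0.0137]
tcp_rot: [0.607, 0.795, -0.0, -0.0]
contact_force: [-0.5, 0.1, -2.7]
opening: 0.616
finger_force: 54.1
```

step_arm:
  increments:
    - [[-0.2,-1,-0.5],[0,0,0]]
    - [[0,0,-0.5],[0,0,0]]
    - [[0,0,-0.3],[0,0,0]]
    - [[0,0,0],[0,0,0]]
    - [[0,0,0],[0,0,0]]

```text
time: 23.17
eef_pos: [0.512, 0.2263, 0.0127]
tcp_rot: [0.607, 0.795, -0.0, 0.0]
contact_force: [-0.2, -0.6, -1.4]
opening: 0.62
finger_force: 54.3
```

step_arm:
  increments:
    - [[0,0,-0.5],[0,0,0]]
    - [[0,0,-0.5],[0,0,0]]
    - [[0,0,0],[0,0,0]]
    - [[0,0,0],[0,0,0]]

```text
time: 23.5
eef_pos: [0.512, 0.2263, 0.0127]
tcp_rot: [0.607, 0.795, -0.0, -0.0]
contact_force: [-2.7, -1.6, 5.1]
opening: 0.621
finger_force: 54.9
```

step_arm:
  increments:
    - [[0,0,0.5],[0,0,0]]
    - [[0,0,0],[0,0,0]]
    - [[0,0,0],[0,0,0]]
    - [[0,0,0],[0,0,0]]
  fingers: 0.55

```text
time: 23.83
eef_pos: [0.5124, 0.2265, 0.0122]
tcp_rot: [0.607, 0.795, 0.0, 0.0]
contact_force: [-0.7, -0.5, 0.8]
opening: 0.774
finger_force: 0.0
```

step_arm:
  increments:
    - [[0,0,20],[0,0,0]]
    - [[0,0,35],[0,0,0]]
    - [[0,0,35],[0,0,0]]
    - [[0,-20,10],[0,0,0.1]]
    - [[-6,-40,0],[0,0,0.1]]
    - [[-6,-40,0],[0,0,0.1]]
    - [[-6,-40,0],[0,0,0.1]]
    - [[-6,-40,0],[0,0,0.1]]

```text
time: 24.5
eef_pos: [0.4877, 0.045, 0.1123]
tcp_rot: [0.388, 0.922, 0.0, 0.001]
contact_force: [1.2, -0.6, -1.0]
opening: 0.776
finger_force: 0.0
```

```bash
python3 - <<'E'
from tor import *
from m import soft,cen
e=readout.get_state()['eef_pos'];print(e)
T=grab("top",4);S=grab("scene",4);np.save("pics/T11.npy",T);np.save("pics/S11.npy",S)
# copper mask
for n,im in(("top",T),("scene",S)):
    p=np.round(pix(n,[[.511,.2298,.055]])[0]).astype(int);x0,y0=p-22
    q=im[y0:y0+45,x0:x0+45].astype(float);f=cv2.resize(q[:,:,0]-q[:,:,2],None,fx=8,fy=8,interpolation=cv2.INTER_CUBIC)
    m=(f>.35*np.percentile(f,98)).astype(np.uint8)
    cs,hi=cv2.findContours(m,cv2.RETR_CCOMP,cv2.CHAIN_APPROX_NONE);k=max(range(len(cs)),key=lambda i:cv2.contourArea(cs[i]))
    g=lambda c:(c[:,0]+.5)/8-.5+[x0,y0]
    o=g(cs[k]);print(n,"outer bbox",o.min(0).round(1),o.max(0).round(1))
    for i in range(len(cs)):
        if hi[0][i][3]==k and cv2.contourArea(cs[i])>300:
            c=g(cs[i]);print("  hole",cen(c).round(2),cv2.contourArea(cs[i])/64,"at z .07:",onplane(n,[cen(c)],.07)[0].round(4))
    t=np.linspace(0,6.28,181)
    P=np.vstack([np.c_[.511+.027*np.cos(t),.2298+.027*np.sin(t),np.full(181,z)] for z in(.04,.07)]);pp=pix(n,P);print("  expect bbox",pp.min(0).round(1),pp.max(0).round(1), "tip px",pix(n,[[.5108,.2296,.09]]).round(1))
E
```

```text
[0.48770754 0.04501363 0.11232035]
top outer bbox [157.8 149.3] [179.8 169.1]
  hole [169.69 158.87] 56.6640625 at z .07: [0.5123 0.226  0.07  ]
  expect bbox [158.1 149.2] [180.5 170.9] tip px [[166.7 158.3]]
scene outer bbox [354.3 146.8] [377.4 170.3]
  hole [366.13 154.72] 45.109375 at z .07: [0.5129 0.2278 0.07  ]
  expect bbox [352.4 144.9] [378.1 170.9] tip px [[367.8 148.3]]
```

step_arm:
  increments:
    - [[-4,-35,0],[0,0,0.1]]
    - [[-4,-35,0],[0,0,0.1]]
    - [[-4,-35,0],[0,0,0.1]]
    - [[-4,-35,0],[0,0,0.1]]
    - [[-4,-35,0],[0,0,0.1]]
    - [[-4,-35,0],[0,0,0.086]]
    - [[-4,-30,-20],[0,0,0]]
    - [[-1,-6,-30],[0,0,0]]
  fingers: 0.35

```text
time: 25.57
eef_pos: [0.4626, -0.2048, 0.0655]
tcp_rot: [0.109, 0.994, -0.003, 0.005]
contact_force: [-0.5, 0.0, 0.7]
opening: 0.674
finger_force: 0.0
```

step_arm:
  increments:
    - [[0,0,-20],[0,0,0]]
    - [[0,0,0],[0,0,0]]
    - [[0,0,0],[0,0,0]]
    - [[0,0,0],[0,0,0]]

```text
time: 25.9
eef_pos: [0.4602, -0.1992, 0.0431]
tcp_rot: [0.108, 0.994, -0.0, 0.001]
contact_force: [1.1, 0.1, 0.5]
opening: 0.677
finger_force: 0.0
```

Remaining to the ring: about −2, −2 mm in x, y and −74 mm in z.

step_arm:
  increments:
    - [[-2,-2.2,-20],[0,0,0]]
    - [[0,0,-25],[0,0,0]]
    - [[0,0,-15],[0,0,0]]
    - [[0,0,-7],[0,0,0]]
    - [[0,0,0],[0,0,0]]
    - [[0,0,0],[0,0,0]]

```text
time: 26.4
eef_pos: [0.4582, -0.2021, -0.0237]
tcp_rot: [0.108, 0.994, -0.001, 0.001]
contact_force: [0.7, -1.2, 0.2]
opening: 0.678
finger_force: 0.0
```

step_arm:
  increments:
    - [[0,0,-4],[0,0,0]]
    - [[0,0,-2],[0,0,0]]
    - [[0,0,0],[0,0,0]]
    - [[0,0,0],[0,0,0]]

```text
time: 26.73
eef_pos: [0.4573, -0.202, -0.0305]
tcp_rot: [0.109, 0.994, -0.0, 0.0]
contact_force: [-0.6, -1.2, 0.3]
opening: 0.671
finger_force: 0.0
```

step_arm:
  increments:
    - [[0.7,0.6,0.7],[0,0,0]]
    - [[0,0,0],[0,0,0]]

```text
time: 26.9
eef_pos: [0.458, -0.2014, -0.0299]
tcp_rot: [0.109, 0.994, -0.0, 0.0]
contact_force: [0.1, -0.3, 0.7]
opening: 0.677
finger_force: 0.0
```

step_arm:
  increments:
    - [[0,0,0],[0,0,0]]
    - [[0,0,0],[0,0,0]]
    - [[0,0,0],[0,0,0]]
    - [[0,0,0],[0,0,0]]
    - [[0,0,0],[0,0,0]]
  fingers: -0.4
  grip_force: 40

```text
time: 27.32
eef_pos: [0.4579, -0.2014, -0.0296]
tcp_rot: [0.109, 0.994, 0.0, 0.0]
contact_force: [-2.4, 1.3, 5.7]
opening: 0.494
finger_force: 39.9
```

step_arm:
  increments:
    - [[0,0,10],[0,0,0]]
    - [[0,0,25],[0,0,0]]
    - [[0,0,35],[0,0,0]]
    - [[0,0,35],[0,0,0]]
    - [[0,0,5],[0,0,0]]
    - [[0,0,0],[0,0,0]]
    - [[0,0,0],[0,0,0]]

```text
time: 27.9
eef_pos: [0.4575, -0.2011, 0.0797]
tcp_rot: [0.109, 0.994, -0.0, 0.0]
contact_force: [-0.2, -0.1, 0.2]
opening: 0.492
finger_force: 40.6
```

step_arm:
  increments:
    - [[3,25,0],[0,0,0]]
    - [[5,40,0],[0,0,0]]
    - [[5,40,0],[0,0,0]]
    - [[5,40,0],[0,0,0]]
    - [[5,40,0],[0,0,0]]
    - [[5,40,0],[0,0,0]]
    - [[5,40,0],[0,0,0]]
    - [[5,40,0],[0,0,0]]

```text
time: 28.57
eef_pos: [0.4935, 0.1057, 0.0771]
tcp_rot: [0.109, 0.994, -0.0, -0.002]
contact_force: [0.4, -0.9, -0.6]
opening: 0.488
finger_force: 40.6
```

step_arm:
  increments:
    - [[5,40,0],[0,0,0]]
    - [[5,40,0],[0,0,0]]
    - [[4,30,0],[0,0,0]]
    - [[1,15,0],[0,0,0]]
    - [[0,0,0],[0,0,0]]
    - [[0,0,0],[0,0,0]]
    - [[0,0,0],[0,0,0]]

```text
time: 29.15
eef_pos: [0.5093, 0.2278, 0.0778]
tcp_rot: [0.109, 0.994, -0.001, -0.002]
contact_force: [-0.5, -0.0, -0.6]
opening: 0.486
finger_force: 40.6
```

```bash
python3 hole.py .0366
```

```text
eef [0.5093 0.2278 0.0778] F [-0.2 -0.4 -0.8] target px [370.1 141.3] hole [369.69 140.82] area 44 move mm [ 1.5 -0.1]
```

step_arm:
  increments:
    - [[1.4,1.2,0],[0,0,0]]
    - [[0,0,-10],[0,0,0]]
    - [[0,0,-14],[0,0,0]]
    - [[0,0,-8],[0,0,0]]
    - [[0,0,-3],[0,0,0]]
    - [[0,0,0],[0,0,0]]
    - [[0,0,0],[0,0,0]]

```text
time: 29.88
eef_pos: [0.5121, 0.2299, 0.0446]
tcp_rot: [0.109, 0.994, -0.0, -0.0]
contact_force: [-0.7, 1.0, -0.3]
opening: 0.49
finger_force: 40.6
```

```bash
python3 hole.py .0366
```

```text
eef [0.5121 0.2299 0.0446] F [-0.7 -0.5  0.1] target px [367.2 150.7] hole [368.94 149.83] area 29 move mm [-0.1 -5.1]
```

step_arm:
  increments:
    - [[-1,-0.3,-2],[0,0,0]]
    - [[0,0,-2],[0,0,0]]
    - [[0,0,0],[0,0,0]]
    - [[0,0,0],[0,0,0]]

```text
time: 30.37
eef_pos: [0.5109, 0.2297, 0.0406]
tcp_rot: [0.109, 0.994, -0.0, -0.0]
contact_force: [0.7, -0.1, 0.0]
opening: 0.489
finger_force: 40.6
```

step_arm:
  increments:
    - [[0,0,-1],[0,0,0]]
    - [[0,0,0],[0,0,0]]
    - [[0,0,0],[0,0,0]]

```text
time: 30.62
eef_pos: [0.5111, 0.2297, 0.0397]
tcp_rot: [0.109, 0.994, -0.0, -0.0]
contact_force: [-0.3, 0.2, -0.5]
opening: 0.493
finger_force: 40.6
```

step_arm:
  increments:
    - [[0,0,-1],[0,0,0]]
    - [[0,0,0],[0,0,0]]
    - [[0,0,0],[0,0,0]]

```text
time: 30.87
eef_pos: [0.5111, 0.2296, 0.0386]
tcp_rot: [0.109, 0.994, -0.0, -0.0]
contact_force: [0.3, -0.0, 0.1]
opening: 0.49
finger_force: 40.6
```

step_arm:
  increments:
    - [[0,0,-0.7],[0,0,0]]
    - [[0,0,0],[0,0,0]]
    - [[0,0,0],[0,0,0]]

```text
time: 31.12
eef_pos: [0.5112, 0.2297, 0.0385]
tcp_rot: [0.109, 0.994, -0.0, 0.0]
contact_force: [-2.2, 0.0, 4.0]
opening: 0.492
finger_force: 40.9
```

step_arm:
  increments:
    - [[0,0,-0.7],[0,0,0]]
    - [[0,0,0],[0,0,0]]
    - [[0,0,0],[0,0,0]]

```text
time: 31.37
eef_pos: [0.5112, 0.2297, 0.0384]
tcp_rot: [0.109, 0.994, -0.0, -0.0]
contact_force: [-4.2, -1.3, 7.1]
opening: 0.489
finger_force: 41.3
```

step_arm:
  increments:
    - [[0,0,1],[0,0,0]]
    - [[0,0,0],[0,0,0]]
    - [[0,0,0],[0,0,0]]
    - [[0,0,0],[0,0,0]]
  fingers: 0.2

```text
time: 31.7
eef_pos: [0.5109, 0.2296, 0.0379]
tcp_rot: [0.109, 0.994, -0.0, -0.0]
contact_force: [0.1, -0.6, 0.0]
opening: 0.601
finger_force: 0.0
```

step_arm:
  increments:
    - [[0,0,20],[0,0,0]]
    - [[0,0,35],[0,0,0]]
    - [[0,-10,20],[0,0,0]]
    - [[2,-40,0],[0,0,0]]
    - [[5,-40,0],[0,0,0]]
    - [[7,-40,0],[0,0,0]]
    - [[7,-40,0],[0,0,0]]
    - [[7,-40,0],[0,0,0]]

```text
time: 32.37
eef_pos: [0.539, 0.018, 0.1133]
tcp_rot: [0.108, 0.994, 0.0, 0.0]
contact_force: [1.2, -1.0, -0.1]
opening: 0.601
finger_force: 0.0
```

```bash
python3 - <<'E'
from m import *
print(readout.get_state()['eef_pos'])
T=grab("top",4);S=grab("scene",4)
for n,im in(("top",T),("scene",S)):
    p=np.round(pix(n,[[.511,.2298,.075]])[0]).astype(int);x0,y0=p-14
    q=im[y0:y0+29,x0:x0+29].astype(float);f=cv2.resize(q.max(2),None,fx=8,fy=8,interpolation=cv2.INTER_CUBIC)
    m=(f<65).astype(np.uint8);nl,l,st,ce=cv2.connectedComponentsWithStats(m);k=1+np.argmax(st[1:,4])
    ct=max(cv2.findContours((l==k).astype(np.uint8),0,1)[0],key=cv2.contourArea);c=(ct[:,0]+.5)/8-.5+[x0,y0]
    print(n,cv2.fitEllipse(c.astype(np.float32)),cen(c),onplane(n,[cen(c)],.075)[0].round(4),c.min(0),c.max(0))
    t=np.linspace(0,6.28,181);P=np.vstack([np.c_[.511+.022*np.cos(t),.2298+.022*np.sin(t),np.full(181,z)] for z in(.07,.08)]);pp=pix(n,P);print("  expect",pp.min(0).round(1),pp.max(0).round(1))
a=cv2.resize(T[140:180,145:195],(400,320),interpolation=cv2.INTER_CUBIC);b=cv2.resize(S[130:180,340:390],(400,400),interpolation=cv2.INTER_CUBIC)[:320]
cv2.imwrite("pics/p11.png",np.hstack([a,b])[:,:,::-1])
for nm,pt,ps,z,r in(("dish",(289,140),(264,252),.0155,14),):
    a=cen(soft(T,pt,r));b=cen(soft(S,ps,r));print(nm,a,b,tri(a,b).round(4),onplane("top",a,z)[0].round(4),onplane("scene",b,z)[0].round(4))
E
```

```text
[0.53896495 0.01798353 0.11326705]
top ((167.6761016845703, 159.109375), (15.494229316711426, 15.895522117614746), 61.37934494018555) [167.68364543 159.10841093] [0.511  0.2302 0.075 ] [159.8125 151.1875] [175.6875 167.1875]
  expect [159.1 150.5] [176.5 167.7]
scene ((366.932373046875, 152.38479614257812), (14.93981647491455, 17.90583610534668), 100.60546875) [366.93210023 152.39097354] [0.5112 0.2304 0.075 ] [358.0625 144.8125] [376.0625 159.8125]
  expect [356.7 143.8] [376.8 161.3]
dish [277.0182241  135.96219823] [264.61273793 252.20399028] [ 0.5756 -0.0754  0.0067] [ 0.5822 -0.0603  0.0155] [ 0.5714 -0.0929  0.0155]
```

View pics/p11.png

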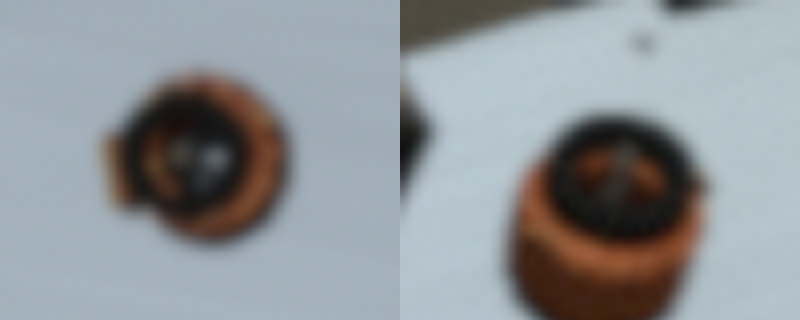

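step_arm:
  increments:
    - [[10,-35,0],[0,0,0]]
    - [[12,-38,0],[0,0,0]]
    - [[9,-30,-10],[0,0,0]]
    - [[2,-8,-35],[0,0,0]]
    - [[0,0,-35],[0,0,0]]
    - [[0,0,0],[0,0,0]]
    - [[0,0,0],[0,0,0]]
    - [[0,0,0],[0,0,0]]
  fingers: 0.55

```text
time: 33.43
eef_pos: [0.573, -0.0904, 0.0347]
tcp_rot: [0.108, 0.994, -0.0, 0.001]
contact_force: [0.7, 0.1, -0.6]
opening: 0.773
finger_force: 0.0
```

step_arm:
  increments:
    - [[-1,-2.5,-15],[0,0,0]]
    - [[0,0,-20],[0,0,0]]
    - [[0,0,-15],[0,0,0]]
    - [[0,0,-6],[0,0,0]]
    - [[0,0,0],[0,0,0]]
    - [[0,0,0],[0,0,0]]
    - [[0,0,0],[0,0,0]]

```text
time: 34.02
eef_pos: [0.5728, -0.0941, -0.0205]
tcp_rot: [0.108, 0.994, -0.0, 0.002]
contact_force: [0.0, 0.1, 0.1]
opening: 0.776
finger_force: 0.0
```

step_arm:
  increments:
    - [[-0.9,1,-1.5],[0,0,0]]
    - [[0,0,0],[0,0,0]]
    - [[0,0,0],[0,0,0]]

```text
time: 34.27
eef_pos: [0.5705, -0.0929, -0.0236]
tcp_rot: [0.109, 0.994, -0.0, 0.0]
contact_force: [-0.5, -0.4, 0.2]
opening: 0.777
finger_force: 0.0
```

step_arm:
  increments:
    - [[0,0,0],[0,0,0]]
    - [[0,0,0],[0,0,0]]
    - [[0,0,0],[0,0,0]]
    - [[0,0,0],[0,0,0]]
    - [[0,0,0],[0,0,0]]
    - [[0,0,0],[0,0,0]]
  fingers: -0.2
  grip_force: 50

```text
time: 34.77
eef_pos: [0.5705, -0.0929, -0.0231]
tcp_rot: [0.109, 0.994, 0.0, 0.0]
contact_force: [-2.6, 0.9, 5.5]
opening: 0.543
finger_force: 50.3
```

step_arm:
  increments:
    - [[0,0,10],[0,0,0]]
    - [[0,0,30],[0,0,0]]
    - [[0,0,35],[0,0,0]]
    - [[0,0,35],[0,0,0]]
    - [[0,0,20],[0,0,0]]
    - [[0,0,0],[0,0,0]]
    - [[0,0,0],[0,0,0]]

```text
time: 35.35
eef_pos: [0.5711, -0.0932, 0.1077]
tcp_rot: [0.109, 0.994, -0.0, 0.002]
contact_force: [-0.5, 0.7, -1.4]
opening: 0.539
finger_force: 51.4
```

```bash
python3 - <<'E'
from m import *
s=readout.get_state();e=s['eef_pos'];print(e,s['contact_force'],s['opening'])
S=grab("scene",3);z=e[2]+.0235+.0155
p=pix("scene",[[e[0]+.0012,e[1],z]])[0];print("expect",p)
t=np.linspace(0,6.28,181);pp=pix("scene",np.c_[e[0]+.0012+.025*np.cos(t),e[1]+.025*np.sin(t),np.full(181,z)]);print(pp.min(0),pp.max(0))
q=cv2.cvtColor(S,cv2.COLOR_RGB2HSV)[int(p[1])-15:int(p[1])+16,int(p[0])-15:int(p[0])+16]
v=cv2.cvtColor(S,cv2.COLOR_RGB2GRAY)[int(p[1])-15:int(p[1])+16:1,int(p[0])-16:int(p[0])+17]
for r in v[::2]: print(' '.join(f"{x:3d}" for x in r))
E
```

```text
[ 0.57112953 -0.09320591  0.10768429] [-0.50012928  0.65296834 -1.36399615] 0.5389786019833244
expect [265.5251995  221.11393273]
[252.43015584 210.01822039] [278.62624858 232.58333456]
 24  23  26  30  29  23  23  18  17  23  13  15  14  20  35  50  71  92 112 130 140 144 151 153 156 142 108  68  42  29  21  17  13
 24  25  31  37  41  40  33  19  17  19  18  26  42  76 111 134 147 158 161 165 166 167 164 164 158 140 100  57  37  36  27  20  16
 35  33  31  33  29  31  24  18  17  21  25  39  79 117 142 151 155 155 156 154 157 158 159 160 158 141 101  55  31  44  69  84  76
 44  41  31  29  26  19  17  17  16  22  40  77 115 138 148 150 151 150 149 149 148 150 154 154 152 134  99  53  28  41  77 106 111
 44  37  32  21  18  21  21  27  45  68  90 120 139 145 145 146 145 145 145 145 146 150 152 154 150 143 117  82  43  24  29  51  61
 34  27  22  20  14  17  40  71 107 130 143 146 137 125 111 102  99  98 102 110 121 136 147 149 152 151 141 117  79  41  33  48  57
 17  19  12  18  21  36  70 110 135 143 141 126 106  87  80  77  73  76  75  79  86 104 127 144 149 152 150 140 114  76  4
[... 497 characters left out ...]
 145 148 148 148 146 147 155 163 165 166
149 124 111  93  76  70  74 100 129 144 149 148 150 153 151 152 148 149 151 150 150 150 148 146 143 145 150 159 165 166 168 166 168
196 195 186 167 150 151 159 163 158 148 141 140 141 145 148 149 149 147 148 148 146 144 144 144 153 168 185 192 189 180 175 170 172
198 198 198 198 197 196 196 197 196 191 183 177 166 155 149 146 144 143 147 152 157 166 176 186 192 199 201 202 200 196 189 181 173
199 200 200 199 200 199 201 200 200 200 198 200 199 198 197 196 198 197 196 198 197 199 201 201 201 202 202 201 202 202 199 194 186
200 200 200 199 200 201 200 200 202 200 202 201 203 199 201 203 201 201 202 203 201 201 202 202 203 202 202 203 202 202 203 201 196
```

step_arm:
  increments:
    - [[-5,25,-10],[0,0,0]]
    - [[-8,39,-10],[0,0,0]]
    - [[-8,39,0],[0,0,0]]
    - [[-8,39,0],[0,0,0]]
    - [[-8,39,0],[0,0,0]]
    - [[-8,39,0],[0,0,0]]
    - [[-8,39,0],[0,0,0]]
    - [[-5,35,0],[0,0,0]]

```text
time: 36.17
eef_pos: [0.5095, 0.203, 0.0835]
tcp_rot: [0.108, 0.994, -0.001, -0.002]
contact_force: [0.4, -0.4, -0.7]
opening: 0.542
finger_force: 51.4
```

step_arm:
  increments:
    - [[-4,20,0],[0,0,0]]
    - [[0,9,0],[0,0,0]]
    - [[0,0,0],[0,0,0]]
    - [[0,0,0],[0,0,0]]
    - [[0,0,0],[0,0,0]]

```text
time: 36.58
eef_pos: [0.5082, 0.2288, 0.085]
tcp_rot: [0.109, 0.994, -0.001, -0.001]
contact_force: [-1.0, -0.9, -0.7]
opening: 0.538
finger_force: 51.4
```

step_arm:
  increments:
    - [[1.4,0.9,0],[0,0,0]]
    - [[0,0,-8],[0,0,0]]
    - [[0,0,-6],[0,0,0]]
    - [[0,0,0],[0,0,0]]
    - [[0,0,0],[0,0,0]]

```text
time: 37.0
eef_pos: [0.5089, 0.2304, 0.0707]
tcp_rot: [0.109, 0.994, -0.0, -0.001]
contact_force: [-0.2, 0.7, -1.1]
opening: 0.538
finger_force: 51.4
```

```bash
python3 - <<'E'
from m import *
s=readout.get_state();e=s['eef_pos'];print(e,s['contact_force'])
S=grab("scene",4);z=e[2]+.0251+.0135
p=pix("scene",[[.511,.2298,z]])[0];print("expect centre",p,"tip",pix("scene",[[.5108,.2296,.09]]))
t=np.linspace(0,6.28,181);pp=pix("scene",np.c_[.511+.025*np.cos(t),.2298+.025*np.sin(t),np.full(181,z)]);print(pp.min(0),pp.max(0))
y0,x0=int(p[1])-13,int(p[0])-16;print(x0,y0)
v=cv2.cvtColor(S,cv2.COLOR_RGB2GRAY)[y0:y0+28,x0:x0+33]
for r in v: print(' '.join(f"{x:3d}" for x in r))
E
```

```text
[0.50892772 0.2304355  0.07072074] [-0.21610084  0.74502277 -1.11607392]
expect centre [369.65337154 142.76204778] tip [[367.83989761 148.26269958]]
[358.43611276 134.40817627] [380.92726803 151.34723103]
353 129
 15  10  13  13  16  16  18  24  28  37  42  39  26  18  21  23  15  16  21  20  16  14  19  23  27  22  20  15  14  24  27  28  23
 14  13  14  14  13  19  27  35  42  54  65  57  38  20  18  20  23  29  37  47  50  49  53  59  65  54  37  18  16  19  27  37  47
 18  13  14  15  16  19  31  36  44  59  68  62  41  23  19  26  45  64  80  98 105 103 107 114 111  89  57  23  14  14  26  52  77
 17  13  10  17  15  21  32  37  39  46  49  45  30  20  27  53  84 106 126 144 149 150 156 156 140 105  58  25  12  15  27  54  84
 27  16  12  17  14  19  24  33  34  33  29  27  15  19  44  78 113 136 150 160 166 169 172 169 146  99  49  19  15  10  16  36  64
 45  20  12  16  16  10  21  27  30  27  22  16  16  33  60  97 126 139 147 150 155 162 165 161 136  89  37  12   6  11  15  27  44
 72  34  18  17  17  17  11  13  16  21  17  17  18  49  82 113 133 138 138 141 143 146 151 145
[... 2108 characters left out ...]
  78 118 156 175 181 181 181 183 183 183
178 161 133 103  72  44  26  24  25  25  28  30  33  40  44  45  47  58  60  54  38  29  35  57  96 137 167 179 182 182 182 183 182
172 150 120  93  68  42  25  21  24  21  23  28  33  43  44  37  31  39  45  42  32  26  31  51  84 125 160 177 183 182 183 183 183
166 136 109  92  71  44  22  22  22  23  27  28  37  41  39  29  27  21  33  33  30  26  36  63  99 135 165 178 182 183 182 183 182
158 126 102  94  80  53  27  23  19  24  26  28  31  33  33  27  24  27  24  25  24  25  42  75 117 149 172 180 181 182 181 182 184
146 110  91  91  88  69  41  24  17  23  23  24  25  25  25  23  26  22  20  22  27  28  45  82 122 154 173 180 182 184 182 183 183
```

step_arm:
  increments:
    - [[1.5,-0.4,0],[0,0,0]]
    - [[0,0,-4],[0,0,0]]
    - [[0,0,-4],[0,0,0]]
    - [[0,0,0],[0,0,0]]
    - [[0,0,0],[0,0,0]]

```text
time: 37.62
eef_pos: [0.5106, 0.2306, 0.0632]
tcp_rot: [0.109, 0.994, -0.0, -0.001]
contact_force: [0.5, 1.5, -0.5]
opening: 0.544
finger_force: 51.4
```

step_arm:
  increments:
    - [[0,0,-3],[0,0,0]]
    - [[0,0,-2],[0,0,0]]
    - [[0,0,0],[0,0,0]]
    - [[0,0,0],[0,0,0]]

```text
time: 37.95
eef_pos: [0.5109, 0.2306, 0.0586]
tcp_rot: [0.109, 0.994, -0.0, -0.0]
contact_force: [-0.1, 0.1, -0.3]
opening: 0.537
finger_force: 51.4
```

step_arm:
  increments:
    - [[-0.6,-0.6,-2],[0,0,0]]
    - [[0,0,-2],[0,0,0]]
    - [[0,0,0],[0,0,0]]
    - [[0,0,0],[0,0,0]]

```text
time: 38.28
eef_pos: [0.5103, 0.23, 0.0546]
tcp_rot: [0.109, 0.994, -0.0, -0.0]
contact_force: [-0.0, -0.8, -1.2]
opening: 0.535
finger_force: 51.4
```

step_arm:
  increments:
    - [[0,0,-2],[0,0,0]]
    - [[0,0,-2],[0,0,0]]
    - [[0,0,0],[0,0,0]]
    - [[0,0,0],[0,0,0]]

```text
time: 38.62
eef_pos: [0.5103, 0.23, 0.0506]
tcp_rot: [0.109, 0.994, -0.0, -0.0]
contact_force: [-0.2, -0.7, -0.9]
opening: 0.546
finger_force: 51.4
```

step_arm:
  increments:
    - [[0,0,-2],[0,0,0]]
    - [[0,0,-2],[0,0,0]]
    - [[0,0,0],[0,0,0]]
    - [[0,0,0],[0,0,0]]

```text
time: 38.95
eef_pos: [0.5103, 0.23, 0.0466]
tcp_rot: [0.109, 0.994, -0.0, -0.0]
contact_force: [-0.1, -0.6, -1.0]
opening: 0.538
finger_force: 51.4
```

Dish floor is now about 8 mm inside the ring with no contact force. Finishing gently.

step_arm:
  increments:
    - [[0,0,-1.5],[0,0,0]]
    - [[0,0,-1],[0,0,0]]
    - [[0,0,0],[0,0,0]]
    - [[0,0,0],[0,0,0]]

```text
time: 39.28
eef_pos: [0.5104, 0.23, 0.0442]
tcp_rot: [0.109, 0.994, -0.0, -0.0]
contact_force: [-0.2, 0.1, -0.7]
opening: 0.535
finger_force: 51.4
```

step_arm:
  increments:
    - [[0,0,-1],[0,0,0]]
    - [[0,0,0],[0,0,0]]
    - [[0,0,0],[0,0,0]]

```text
time: 39.53
eef_pos: [0.5104, 0.23, 0.0433]
tcp_rot: [0.109, 0.994, -0.0, -0.0]
contact_force: [0.3, 0.5, -0.2]
opening: 0.539
finger_force: 51.4
```

step_arm:
  increments:
    - [[0,0,-0.8],[0,0,0]]
    - [[0,0,0],[0,0,0]]
    - [[0,0,0],[0,0,0]]

```text
time: 39.78
eef_pos: [0.5106, 0.2301, 0.0431]
tcp_rot: [0.109, 0.994, -0.0, 0.0]
contact_force: [-1.2, -0.5, 3.4]
opening: 0.545
finger_force: 51.7
```

step_arm:
  increments:
    - [[0,0,0.3],[0,0,0]]
    - [[0,0,0],[0,0,0]]
    - [[0,0,0],[0,0,0]]
    - [[0,0,0],[0,0,0]]
  fingers: 0.4

```text
time: 40.12
eef_pos: [0.5104, 0.23, 0.0426]
tcp_rot: [0.109, 0.994, 0.0, -0.0]
contact_force: [0.3, 1.1, -0.0]
opening: 0.697
finger_force: 0.0
```

step_arm:
  increments:
    - [[0,0,20],[0,0,0]]
    - [[0,0,35],[0,0,0]]
    - [[0,-10,30],[0,0,0]]
    - [[0,-40,0],[0,0,0]]
    - [[0,-40,0],[0,0,0]]
    - [[0,-40,0],[0,0,0]]
    - [[0,-40,0],[0,0,0]]
    - [[0,-20,0],[0,0,0]]

```text
time: 40.78
eef_pos: [0.5104, 0.0367, 0.128]
tcp_rot: [0.11, 0.994, -0.001, 0.0]
contact_force: [1.1, 0.6, 0.6]
opening: 0.705
finger_force: 0.0
```

```bash
python3 - <<'E'
from m import *
s=readout.get_state();print(s['eef_pos'],s['contact_force'])
T=grab("top",4);S=grab("scene",4)
t=np.linspace(0,6.28,181)
for n,im in(("top",T),("scene",S)):
    h=cv2.cvtColor(im,cv2.COLOR_RGB2GRAY)
    pp=pix(n,np.c_[.5108+.025*np.cos(t),.2296+.025*np.sin(t),np.full(181,.083)]);print(n,"expect rim",pp.min(0).round(1),pp.max(0).round(1),"tip",pix(n,[[.5108,.2296,.09]]).round(1))
    c=pp.mean(0).astype(int);x0,y0=c-14;print(x0,y0)
    for r in h[y0:y0+31:2,x0:x0+30]: print(' '.join(f"{x:3d}" for x in r))
for nm,pt,ps,r in(("relay",(331,139),(217,278),15),("cap",(370,137),(171,305),15)):
    b=soft(S,ps,r);print(nm,cen(b).round(1),b.min(0),b.max(0))
E
```

```text
[0.51037772 0.03669422 0.12801383] [1.06189435 0.61096859 0.63458845]
top expect rim [157.8 149.2] [176.8 168.3] tip [[166.7 158.3]]
153 144
168 168 168 168 168 168 168 168 168 168 168 168 168 168 168 168 168 168 168 168 168 168 168 168 168 168 168 168 168 168
171 170 170 169 169 169 169 168 168 167 167 167 167 167 167 166 167 166 167 167 167 167 167 167 168 168 168 168 168 168
170 170 170 170 170 171 170 170 169 169 167 166 163 161 157 153 149 148 151 155 157 161 164 166 167 167 167 167 167 167
169 169 169 169 169 169 168 167 163 156 149 142 137 134 132 131 128 125 123 123 121 121 129 143 156 164 166 167 167 167
170 169 169 169 169 167 162 152 141 134 131 128 127 127 127 129 129 128 128 128 125 115 104 104 117 137 154 164 166 167
169 169 169 168 167 160 145 135 131 130 127 121 114 112 112 113 117 122 127 129 128 125 116 106 101 105 119 141 158 165
171 171 171 169 160 145 134 131 130 125 112  96  87  90  95  98 102 109 118 126 128 128 125 113  93  77  76 103 138 159
172 172 171 165 150 136 131 131 128 118  96  78  83  93  88  76  77  93 110 122 128 129 126 115  98  85  76  87 123 154
[... 2371 characters left out ...]
92  95  84  70  59  59  69  83  94 104 113 115 117 116 109 103  99  93  92 102 127 157 179 187 188 189
115  72  47  48  58  75  88  98  97  91  81  72  62  58  57  58  58  61  61  67  76  84  96 118 149 173 185 187 188 188
109  67  45  40  41  45  56  73  86  94 100  98  98  95  97  93  89  89  87  82  77  80  98 128 162 179 186 186 185 185
114  68  41  39  40  40  39  44  49  53  59  65  71  73  74  73  67  68  64  56  54  71 107 149 175 181 183 184 184 186
145 100  57  36  38  35  37  38  41  40  42  42  41  40  42  43  42  43  41  44  59  93 134 166 182 184 186 185 184 186
relay [217.4 283.1] [206.5625 270.0625] [226.3125 290.8125]
cap [170.9 305.3] [160.9375 292.6875] [180.8125 317.8125]
```

```bash
python3 -c "
from plant import sign_off
print(sign_off())"
```

```text
the job is handed in; nothing more can be done
None
```

The pad, transformer, ring and dished plate are on the bolt in that order, each lowered to light contact at its expected height and centred to about 2 mm or better by camera; the capacitor and relay still stand, and I handed the job in at about 41 s.

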